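# Free the bottom sample tray and restack the others

## Robot

A 6-joint arm with a two-finger parallel gripper is mounted at the origin on the work surface. World frame = base frame: x ahead of the robot, y to its left, z up, the work surface at z = 0. Lengths are in mm, angles in rad, forces in N, time in s.
With the tool pointing down it reaches from about 350 to 975 mm from the base axis. Payload 7.1 kg.
Tool frame: the origin (TCP) lies between the finger pads; the fingertips stand 8 mm ahead of it and the grasp point (between the pads) lies 11 mm behind it; x points along the fingers, y is the direction in which the jaws open and shut, and the axes are right-handed (so a half turn about x gives the same grasp; the last joint's range is limited). The gripper opens to 88 mm and grips with 3 to 60 N. Pads are 20 mm wide; open, the fingers measure 115 mm over their backs; the gripper's body (75 mm by 178 mm) begins 61 mm behind the grasp point.
Start: joints at [1.274, 0.423, 1.63, -0, 1.089, -0.019], TCP at [171.369, 601.03, 230.675] pointing down, gripper open.
Joint ranges: [-3, 3], [-0.9, 2.11], [0.09, 2.58], [-1.31, 4.45], [0.11, 2.69], [-2.54, 2.54]. Speed limits (rad/s): [2.39, 2.39, 3.01, 3.14, 3.14, 3.14].

## Interface

Orientations are given as a rotation vector (axis times angle).
In Python, from workcell import ctrl gives the robot as it stands.
- The arm moves only by the tool apply_moves, never from a script. Its argument "increments" is a list of rows, each an object with "gripper": the opening in per cent of the stroke, from 0 (shut) to 100 (fully open); "delta_pos": the shift along the tool's x, y, z in cm, a list of three; "dr": the turn, a rotation vector about the tool's x, y, z in rad, a list of three. In form: [{"gripper": gripper, "delta_pos": [dx, dy, dz], "dr": [ax, ay, az]}, ...]. A call has exactly 5 rows; each row shifts and turns the commanded pose from where the row before left it, along the tool's axes as they then stand; what a row does not reach is not made up. A row lasts 1/12 s, in which the tool goes at most 41.7 mm and 7.16 degrees, less where a joint would pass 70% of its speed; a pose out of reach is approached as far as the arm can. A call with a gripper value outside its range is refused whole. The fingers move at their own pace and stop on an object; the grip force is fixed at half the most. Time passes only in rows, so rows that do not move let the fingers close, or fill a call up. It gives the time, the measured TCP pose, the force and the opening at its end, in the units of the state.
- ctrl.get_obs(): the state, without advancing time (a new reading comes with each control period).
- ctrl.get_image(name): name is "side" or "top"; returns a dict with "img" (384x512x3 uint8, red, green, blue), "range_z" (384x512 float32, mm along the optical axis (not along the pixel's ray), 0 where there is no reading), "mtx" (3x3 intrinsics, pixels), "rvec" (rotation vector, rad) and "tvec" (3), from world to camera coordinates, as OpenCV has them. Camera axes: x right, y down, z forward; pixel columns grow to the right and rows downward; lengths in mm; the calibration is good to about 2 mm. A picture is of the moment at which its call begins.
- ctrl.close_job(): hands the job in, once; it reports no verdict.
The state is a dict: "t": time; "qpos": joint angles; "qvel": joint speeds; "joint_torque": joint torques, N m; "ee_pos": TCP position; "orientation": TCP orientation; "ft_force": force on the tool from outside, world axes, zero at the start; "moment": the same for the moment, N m; "width": finger opening in mm.
Only numpy, scipy, OpenCV 4.12 (cv2) and the standard library are available. Lean on these libraries where they do the work, as an engineer would, in place of code of your own. Each camera call takes 0.05 s, during which the arm holds its last target. There are 200 camera calls.

## Task

Bring out the bottom tray of the stack in the carrier and set it upright in the middle of the cork mat, square with the mat; the two trays above it must end up restacked in the empty base frame, fully nested, with the middle one below and the top one on it as now. The bottom tray is held by a spring bolt: once the others are off, feel for the one of the three look-alike pads beside it that gives, and hold that down until the tray pops up. Keep the trays level, set them down without dropping them, and leave the other things on the bench where they are.

Things in the scene. Friction and masses are not known exactly. Their poses are not given: they have to be found in the camera images.
- top_tray: Open plywood tray, 150 (x) x 110 (y) x 56 mm, 0.3 kg. Origin: centre of its underside, z up. Its 132 x 92 mm foot, 8 mm deep (its lower half 6 mm smaller each way), nests in the rim below, 3 mm play all round: stacked trays rise 48 mm each. Starts on top of the stack; three small sample blocks at one end.
- middle_tray: Open plywood tray, 150 (x) x 110 (y) x 56 mm, 0.3 kg. Origin: centre of its underside, z up. Its 132 x 92 mm foot, 8 mm deep (its lower half 6 mm smaller each way), nests in the rim below, 3 mm play all round: stacked trays rise 48 mm each. Starts in the middle of the stack; one long low sample block at each end.
- bottom_tray: Open plywood tray, 150 (x) x 110 (y) x 56 mm, 0.3 kg. Origin: centre of its underside, z up. Its 132 x 92 mm foot, 8 mm deep (its lower half 6 mm smaller each way), nests in the rim below, 3 mm play all round: stacked trays rise 48 mm each. Starts lowest, in the carrier; two sample blocks at each end. A spring bolt through the hand hole of its end wall holds it down.
- carrier: Fixed wooden board 226 x 190 x 20 mm; low rails and stops round the bottom tray (2 mm play), steel bolt housing 60 mm high at the +x end, three look-alike pads along the -y side. Origin: on the bench under the centre of the stack, whose axes match its own. The bottom tray's underside sits at z = 20 mm. With trays still above it, a gripper has little room over the pads.
- bolt_housing (a point): Centre of the top of the carrier's bolt housing. While the right pad is held fully down the bolt is withdrawn, and a sprung lifter (about 6 N, enough for the bottom tray alone) raises that tray 14 mm in under half a second; then the bolt cannot catch it again, the pad may be let go and the tray lifted straight out.
- base_frame: Fixed empty wooden base frame, open at the top, 150 (x) x 110 (y) x 30 mm, walls 6 mm. Origin: centre of its underside on the bench. A tray seated in it has its underside 22 mm above this origin.
- cork_mat: Fixed cork mat, 190 (x) x 150 (y) x 4 mm. Origin: centre of its underside on the bench. It starts empty and may be used to park a tray meanwhile.
- top_tray_bar (a point): Centre of this tray's dark wooden carry bar, 37 mm above the tray's origin. The bar is 16 mm thick (tray x), 18 mm high, and runs along the tray's y from wall to wall, top 10 mm under the rim; inner floor 23 mm below this point. Clear for fingers up to 49 mm either side along x.
- middle_tray_bar (a point): Centre of this tray's dark wooden carry bar, 37 mm above the tray's origin. The bar is 16 mm thick (tray x), 18 mm high, and runs along the tray's y from wall to wall, top 10 mm under the rim; inner floor 23 mm below this point. Clear for fingers up to 49 mm either side along x.
- bottom_tray_bar (a point): Centre of this tray's dark wooden carry bar, 37 mm above the tray's origin. The bar is 16 mm thick (tray x), 18 mm high, and runs along the tray's y from wall to wall, top 10 mm under the rim; inner floor 23 mm below this point. Clear for fingers up to 49 mm either side along x.
- pad_1 (a point): Top centre of the pad at the -x end of the row: 40 x 40 mm, 12 mm above the board, 56 mm apart. Point fixed to the board. One of the three, which one changes, is the sprung release: it gives 10 mm at 2.5 N rising to 5 N plus up to about 8 N of bolt friction, and springs back when let go. The other two are solid.
- pad_2 (a point): Top centre of the pad at the middle of the row: 40 x 40 mm, 12 mm above the board, 56 mm apart. Point fixed to the board. One of the three, which one changes, is the sprung release: it gives 10 mm at 2.5 N rising to 5 N plus up to about 8 N of bolt friction, and springs back when let go. The other two are solid.
- pad_3 (a point): Top centre of the pad at the +x end of the row: 40 x 40 mm, 12 mm above the board, 56 mm apart. Point fixed to the board. One of the three, which one changes, is the sprung release: it gives 10 mm at 2.5 N rising to 5 N plus up to about 8 N of bolt friction, and springs back when let go. The other two are solid.
- can_big: Finish can with a paper label, 68 mm across, 110 mm high; origin at its underside. Bystander.
- can_small: Small plain metal can, 60 mm across, 75 mm high; origin at its underside. Bystander.
- jar: Amber glass jar, 64 mm across, 90 mm high; origin at its underside. Bystander.
- sanding_block: Cork sanding block, 70 x 40 x 28 mm; origin at its underside. Bystander.
- offcut: Dark wood offcut, 80 x 35 x 22 mm; origin at its underside. Bystander.
- tape_roll: Roll of paper tape lying flat, 96 mm across, 25 mm high; origin at its underside. Bystander.
- mallet: Wooden-headed hammer lying on the bench; origin under its middle. Bystander.
There are look-alikes about, which are no part of the job. Leave any orange look-alike of the bottom_tray alone. Leave any pink look-alike of the top_tray alone.

How it is judged (in metres and radians):
At the end, for the whole second after the job is handed in: Middle tray seated in the base frame, top tray nested on it (height 4 mm, centre 8 mm, axes 0.1 rad); bottom tray on the cork mat, centre within 25 mm, axes within 0.17 rad (either way round for all); all level within 0.06 rad and at rest (z of middle_tray in the frame of base_frame between 0.018 and 0.026 m and horizontal distance between middle_tray and base_frame below 0.008 m and angle between the x axis of middle_tray and the x axis of base_frame, either way round below 0.1 rad and z of top_tray in the frame of middle_tray between 0.044 and 0.052 m and horizontal distance between top_tray and middle_tray below 0.008 m and angle between the x axis of top_tray and the x axis of middle_tray, either way round below 0.1 rad and z of bottom_tray in the frame of cork_mat between 0 and 0.008 m and horizontal distance between bottom_tray and cork_mat below 0.025 m and angle between the x axis of bottom_tray and the x axis of cork_mat, either way round below 0.17 rad and angle between each of top_tray, middle_tray, bottom_tray's own z axis and vertical below 0.06 rad and linear speed of each of top_tray, middle_tray, bottom_tray below 0.03 m/s); the robot touches nothing.
It fails at once if a bystander (can, jar, block, offcut, tape or hammer) is shifted more than 30 mm (distance of any of can_big, can_small, jar, sanding_block, offcut, tape_roll, mallet from where it was at the start of the episode above 0.03 m).
It fails at once if a tray is tipped more than 35 degrees (angle between any of top_tray, middle_tray, bottom_tray's own z axis and vertical above 0.61 rad).
It fails at once if a tray is dropped (falls freely faster than 0.6 m/s) ((linear speed of top_tray above 0.6 m/s and contact force between top_tray and the fingers below 0.1 N) or (linear speed of middle_tray above 0.6 m/s and contact force between middle_tray and the fingers below 0.1 N) or (linear speed of bottom_tray above 0.6 m/s and contact force between bottom_tray and the fingers below 0.1 N)).
It also fails if it takes over 72 s, if anything falls off the work surface, if the arm or the gripper's body presses on something with over 40 N, if the wrist force passes 120 N, or if a joint passes its speed limit or range.

## Working session

There is one attempt and no reset: what is moved stays moved. The work goes in short steps, Python scripts to look and compute and a tool call to move; the robot and the scene stay as the last step left them, time stands still between calls to the robot, and variables do not carry over. Pictures are saved under pics/ and viewed, about 8 in all and at most 12, crops included, and the job is handed in when it is done.

Besides the shell and the picture viewer there is one more tool, called after "Call:" in YAML: its name, and indented under it one key for each argument. apply_moves: Moves the arm, as the interface text tells. Its arguments: {"type":"object","properties":{"increments":{"type":"array","items":{"type":"object","properties":{"gripper":{"type":"number"},"delta_pos":{"type":"array","items":{"type":"number"}},"dr":{"type":"array","items":{"type":"number"}}}}}},"required":["increments"]}

```bash
mkdir -p pics; cat > h.py <<'E'
import numpy as np, cv2
from workcell import ctrl
def get(n):
    d=ctrl.get_image(n); R=cv2.Rodrigues(np.array(d['rvec'],float))[0]
    return d['img'],d['range_z'],np.array(d['mtx']),R,np.array(d['tvec'],float).ravel()
def cloud(I):
    img,z,K,R,t=I; v,u=np.mgrid[:384,:512]
    c=np.stack([(u-K[0,2])/K[0,0]*z,(v-K[1,2])/K[1,1]*z,z],-1)
    return (c-t)@R   # world
def ray(I,u,v,h):
    _,_,K,R,t=I; d=R.T@np.array([(u-K[0,2])/K[0,0],(v-K[1,2])/K[1,1],1]); o=-R.T@t
    return o+d*(h-o[2])/d[2]
E
python3 - <<'E'
from h import *
for n in('top','side'):
    I=get(n); cv2.imwrite(f'pics/{n}0.png',cv2.resize(I[0],(800,600),interpolation=cv2.INTER_CUBIC)[:,:,::-1])
    np.savez(f'{n}0.npz',img=I[0],z=I[1],K=I[2],R=I[3],t=I[4])
    print(n,-I[3].T@I[4],I[3][2],I[2][0,0])
print(ctrl.get_obs())
E
```

```text
top [ 310.69650179    7.3986741  1262.52737907] [ 0.21158224  0.00236235 -0.97735734] 368.95361191129166
side [  241.26979491 -1115.44807176   854.91530824] [ 0.2149966   0.81907686 -0.53187362] 463.6575896288133
{'t': 0.1, 'qpos': array([ 1.27396695e+00,  4.23756515e-01,  1.63059272e+00,  6.83648579e-06,
        1.08857567e+00, -1.89898226e-02]), 'qvel': array([ 0.00069765, -0.00090972, -0.00302925, -0.0006279 ,  0.00045779,
        0.00032977]), 'joint_torque': array([-9.62814702e-04, -5.45612669e+01, -2.74324876e+01,  6.44194731e-02,
        1.89311674e-02,  1.29663303e-05]), 'ee_pos': array([171.25261241, 600.58635865, 229.99254241]), 'orientation': array([ 0.21706143,  1.5599869 , -0.21913212]), 'ft_force': array([ 0.1327486 ,  1.06018882, -0.1504271 ]), 'moment': array([-0.00543319, -0.0131924 , -0.05359086]), 'width': 87.98647672624787}
```

View pics/top0.png

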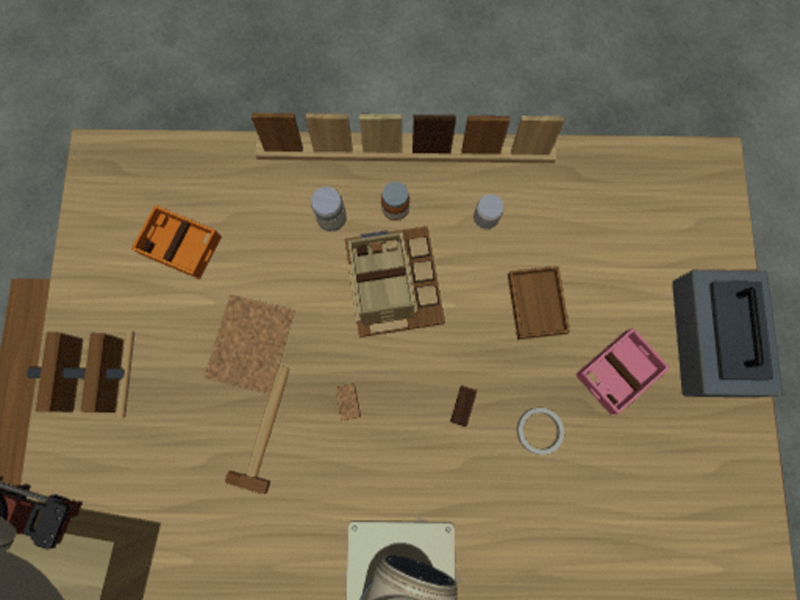

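View pics/side0.png

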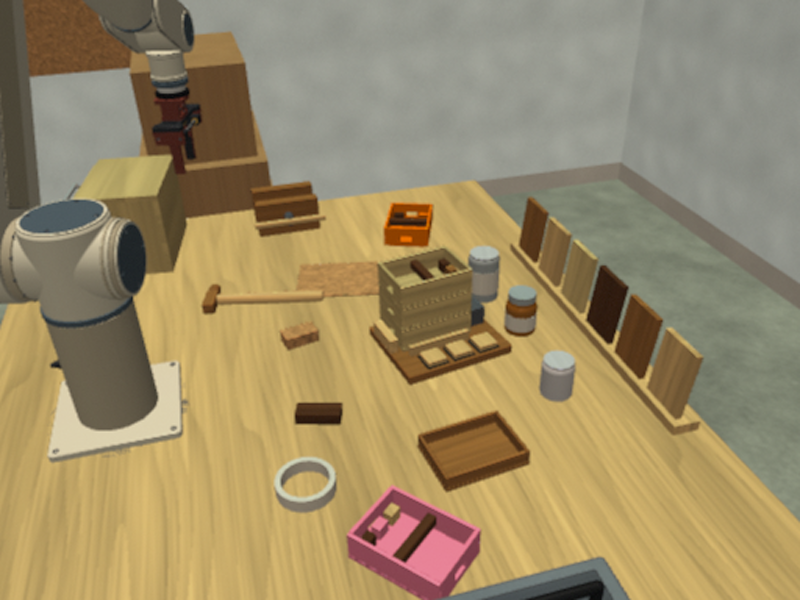

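Top view shows the stack at about (382,278) with the bolt housing above it and the pads to its right. The mat is at (250,343), the base frame at (538,302) and the mallet handle end at (283,372). The side view confirms this. Next I measure by height bands.

```bash
cat >> h.py <<'E'
def load(n):
    d=np.load(n+'0.npz'); return d['img'],d['z'],d['K'],d['R'],d['t']
def rect(P):
    (c,s,a)=cv2.minAreaRect(P[:,:2].astype(np.float32))
    if s[0]<s[1]: s=(s[1],s[0]); a+=90
    return np.round(c,1),np.round(s,1),round((a+90)%180-90,2)
def big(m):
    n,l,st,_=cv2.connectedComponentsWithStats(m.astype(np.uint8)); return l==1+np.argmax(st[1:,4])
def box(C,I,u0,v0,u1,v1,z0,z1,extra=None):
    m=np.zeros((384,512),bool); m[v0:v1,u0:u1]=1
    m&=(C[...,2]>z0)&(C[...,2]<z1)&(I[1]>0)
    return m if extra is None else m&extra
E
python3 - <<'E'
from h import *
I=load('top');C=cloud(I);s=.64
hsv=cv2.cvtColor(I[0],cv2.COLOR_RGB2HSV)
def show(n,m):
    P=C[m]; print(n,len(P),np.round(np.median(P,0),1),*rect(P))
def b(u0,v0,u1,v1): return [int(x*s) for x in(u0,v0,u1,v1)]
S=box(C,I,*b(335,220,450,345),160,182); show('stack rim',big(S))
F=box(C,I,*b(495,255,580,350),24,37); show('frame',big(F))
for z in range(0,210,10):
    m=box(C,I,*b(335,220,450,345),z,z+10); print(z,m.sum(),end='; ')
print()
P=box(C,I,*b(405,222,445,312),28,37); n,l,st,ct=cv2.connectedComponentsWithStats(P.astype(np.uint8))
for i in range(1,n):
    if st[i,4]>30: show('pad',l==i)
show('board',box(C,I,*b(335,220,450,345),15,25))
show('housing',big(box(C,I,*b(335,222,410,245),52,68)))
print('mat hsv',hsv[int(343*s),int(240*s)],'table',hsv[int(450*s),int(350*s)])
a=hsv.astype(int)
h0=a[int(320*s):int(370*s),int(225*s):int(265*s)].reshape(-1,3); print(np.percentile(h0,[5,50,95],0))
t0=a[int(400*s):int(440*s),int(170*s):int(210*s)].reshape(-1,3); print(np.percentile(t0,[5,50,95],0))
# bar of top tray z 162
show('bar',big(box(C,I,*b(350,255,412,300),155,168)))
Is=load('side');Cs=cloud(Is)
m=box(Cs,Is,*b(370,240,480,290),160,182); print('side');P=Cs[big(m)];print(len(P),rect(P))
m=box(Cs,Is,*b(410,405,540,490),24,37); P=Cs[big(m)];print(len(P),rect(P))
m=box(Cs,Is,*b(390,320,520,380),28,37); n,l,st,ct=cv2.connectedComponentsWithStats(m.astype(np.uint8))
for i in range(1,n):
    if st[i,4]>30: print(rect(Cs[l==i]))
E
```

```text
stack rim 522 [595.7  47.  170.7] [596.6  47.4] [151. 110.] 10.08
frame 285 [ 571.2 -296.9   29.5] [ 573.1 -295. ] [151.  111.3] 7.37
0 1409; 10 337; 20 551; 30 379; 40 192; 50 110; 60 45; 70 18; 80 26; 90 17; 100 19; 110 22; 120 418; 130 592; 140 86; 150 198; 160 225; 170 297; 180 0; 190 0; 200 0; 
pad 114 [691.4 -32.   32.4] [693.2 -30.9] [39.5 37.7] -78.31
pad 117 [639.3 -39.4  32.7] [638.4 -40.7] [39.9 39.3] -79.75
pad 126 [583.3 -49.8  32.2] [583.6 -49.5] [41.8 40.8] 3.4
board 722 [604.7 -36.3  20.5] [639.   31.7] [269.6 200.2] 10.39
housing 42 [711.9  64.9  61.2] [711.9  66.4] [58.8  9.9] -82.92
mat hsv [ 16 119 143] table [ 20  99 141]
[[ 15.   115.   118.95]
 [ 16.   119.   133.  ]
 [ 16.   124.   147.  ]]
[[ 19.  96. 134.]
 [ 20. 100. 143.]
 [ 21. 104. 152.]]
bar 168 [595.5  45.7 161.8] [596.2  47. ] [98.1 16.6] -79.74
side
454 (array([593.5,  44.4]), array([153.1, 120.3]), 11.23)
439 (array([ 570.7, -297.4]), array([150.6, 115.4]), 6.98)
(array([591.9, -34.9]), array([171.1,  80.9]), 1.07)
(array([689.6, -35. ]), array([41. , 40.1]), -81.54)
```

```bash
cat >> h.py <<'E'
from scipy.spatial.transform import Rotation as Ro
def go(x,y,z,yaw):
    """delta to TCP x,y,z with the jaw axis (tool y) at yaw deg (mod 180), tool x straight down"""
    o=ctrl.get_obs(); R=Ro.from_rotvec(o['orientation']).as_matrix()
    cur=np.degrees(np.arctan2(R[1,1],R[0,1])); d=(yaw-cur+90)%180-90; yw=np.radians(cur+d)
    ty=np.array([np.cos(yw),np.sin(yw),0]); tx=np.array([0,0,-1.]); T=np.stack([tx,ty,np.cross(tx,ty)],1)
    dv=np.array([x,y,z])-o['ee_pos']
    print('t',round(o['t'],2),'pos',o['ee_pos'].round(1),'jawyaw',cur.round(2),'F',o['ft_force'].round(1),'w',round(o['width'],1),'q',o['qpos'].round(2))
    print(' turn(tool axes, first)',Ro.from_matrix(R.T@T).as_rotvec().round(3),' then shift cm',(T.T@dv/10).round(2),' shift before turn',(R.T@dv/10).round(2))
E
python3 - <<'E'
from h import *
I=load('top');C=cloud(I);hsv=cv2.cvtColor(I[0],cv2.COLOR_RGB2HSV)
m=np.zeros((384,512),np.uint8); m[180:258,125:195]=1
m&=((hsv[...,0]<=17)&(hsv[...,1]>108)).astype(np.uint8)
m=cv2.morphologyEx(m,cv2.MORPH_OPEN,np.ones((3,3)));m=big(m)
v,u=np.nonzero(m); P=np.array([ray(I,a,b,4) for a,b in zip(u,v)]); print('mat',len(P),rect(P),rect(C[m]))
cn=cv2.findContours(m.astype(np.uint8),0,2)[0][0]; print([ray(I,*p[0],4).round(0)[:2].tolist() for p in cv2.approxPolyDP(cn,4,True)])
# mallet handle end
w=box(C,I,125,225,195,260,9,60); Q=C[big(w)]; print('handle',Q[np.argsort(-Q[:,0])[:5]].round(0).tolist(),Q[:,2].max())
# cans
for n,b,z in(('big',(195,115,225,150),(95,120)),('jar',(240,112,268,142),(75,100)),('small',(300,120,326,148),(65,85))):
    q=C[box(C,I,*b,*z)]; print(n,len(q),q.mean(0).round(0))
go(596.4,47.2,260,10); 
print(Ro.from_rotvec(ctrl.get_obs()['orientation']).as_matrix().round(3))
E
```

```text
mat 2375 (array([474.2, 337.8]), array([188.9, 151.3]), -12.58) (array([445.6, 200.7]), array([434.1, 189.1]), 78.07)
[[581.0, 389.0], [400.0, 429.0], [372.0, 289.0], [551.0, 251.0]]
handle [[425.0, 269.0, 16.0], [424.0, 264.0, 23.0], [424.0, 261.0, 24.0], [424.0, 257.0, 26.0], [421.0, 248.0, 20.0]] 32.4160713124571
big 311 [765. 168. 109.]
jar 224 [792.  23.  90.]
small 215 [ 773. -185.   75.]
t 0.1 pos [171.3 600.6 230. ] jawyaw 74.08 F [ 0.1  1.1 -0.2] w 88.0 q [ 1.27  0.42  1.63  0.    1.09 -0.02]
 turn(tool axes, first) [1.118e+00 1.000e-03 1.000e-03]  then shift cm [-3.   32.26 61.88]  shift before turn [ -2.95 -41.56  56.06]
[[-0.     0.274  0.962]
 [-0.001  0.962 -0.274]
 [-1.    -0.001 -0.   ]]
```

Call:
apply_moves:
  increments:
    - {"gripper":50,"delta_pos":[-0.3,0,0],"dr":[0.112,0,0]}
    - {"gripper":50,"delta_pos":[-0.3,0,0],"dr":[0.112,0,0]}
    - {"gripper":50,"delta_pos":[-0.3,0,0],"dr":[0.112,0,0]}
    - {"gripper":50,"delta_pos":[-0.3,0,0],"dr":[0.112,0,0]}
    - {"gripper":50,"delta_pos":[-0.3,0,0],"dr":[0.112,0,0]}

```text
t: 0.52
ee_pos: [171.2, 600.7, 245.3]
orientation: [0.658, 1.468, -0.659]
ft_force: [-0.1, -0.4, -0.3]
width: 58.1
```

Call:
apply_moves:
  increments:
    - {"gripper":50,"delta_pos":[-0.3,0,0],"dr":[0.112,0,0]}
    - {"gripper":50,"delta_pos":[-0.3,0,0],"dr":[0.112,0,0]}
    - {"gripper":50,"delta_pos":[-0.3,0,0],"dr":[0.112,0,0]}
    - {"gripper":50,"delta_pos":[-0.3,0,0],"dr":[0.112,0,0]}
    - {"gripper":50,"delta_pos":[-0.3,0,0],"dr":[0.112,0,0]}

```text
t: 0.93
ee_pos: [171.3, 600.7, 260.3]
orientation: [1.084, 1.283, -1.086]
ft_force: [-0.2, 0.3, -0.2]
width: 43.6
```

Call:
apply_moves:
  increments:
    - {"gripper":50,"delta_pos":[0,1.6,3.1],"dr":[0,0,0]}
    - {"gripper":50,"delta_pos":[0,1.6,3.1],"dr":[0,0,0]}
    - {"gripper":50,"delta_pos":[0,1.6,3.1],"dr":[0,0,0]}
    - {"gripper":50,"delta_pos":[0,1.6,3.1],"dr":[0,0,0]}
    - {"gripper":50,"delta_pos":[0,1.6,3.1],"dr":[0,0,0]}

```text
t: 1.35
ee_pos: [277.3, 460.5, 260.3]
orientation: [1.08, 1.286, -1.081]
ft_force: [0.7, 0.8, 0.1]
width: 43.8
```

Call:
apply_moves:
  increments:
    - {"gripper":50,"delta_pos":[0,1.6,3.1],"dr":[0,0,0]}
    - {"gripper":50,"delta_pos":[0,1.6,3.1],"dr":[0,0,0]}
    - {"gripper":50,"delta_pos":[0,1.6,3.1],"dr":[0,0,0]}
    - {"gripper":50,"delta_pos":[0,1.6,3.1],"dr":[0,0,0]}
    - {"gripper":50,"delta_pos":[0,1.6,3.1],"dr":[0,0,0]}

```text
t: 1.77
ee_pos: [382.9, 321.6, 260.5]
orientation: [1.08, 1.286, -1.081]
ft_force: [-0.0, 0.7, 0.1]
width: 43.9
```

Call:
apply_moves:
  increments:
    - {"gripper":50,"delta_pos":[0,1.6,3.1],"dr":[0,0,0]}
    - {"gripper":50,"delta_pos":[0,1.6,3.1],"dr":[0,0,0]}
    - {"gripper":50,"delta_pos":[0,1.6,3.1],"dr":[0,0,0]}
    - {"gripper":50,"delta_pos":[0,1.6,3.1],"dr":[0,0,0]}
    - {"gripper":50,"delta_pos":[0,1.6,3.1],"dr":[0,0,0]}

```text
t: 2.18
ee_pos: [488.4, 182.6, 260.5]
orientation: [1.081, 1.286, -1.081]
ft_force: [0.0, 0.7, -0.8]
width: 43.5
```

Call:
apply_moves:
  increments:
    - {"gripper":50,"delta_pos":[0,1.6,3.1],"dr":[0,0,0]}
    - {"gripper":50,"delta_pos":[0,1.6,3.1],"dr":[0,0,0]}
    - {"gripper":50,"delta_pos":[0,1.6,3.1],"dr":[0,0,0]}
    - {"gripper":50,"delta_pos":[0,1.6,3.1],"dr":[0,0,0]}
    - {"gripper":50,"delta_pos":[0,0,0],"dr":[0,0,0]}

```text
t: 2.6
ee_pos: [575.2, 69.0, 260.5]
orientation: [1.083, 1.282, -1.083]
ft_force: [-1.1, -0.8, 0.5]
width: 43.9
```

```bash
python3 -c "
from h import *
go(596.4,47.2,144,10)"
```

```text
t 2.6 pos [575.2  69.  260.5] jawyaw 9.7 F [-1.1 -0.8  0.5] w 43.9 q [ 0.1   0.32  1.71 -0.    1.11 -0.07]
 turn(tool axes, first) [-0.005  0.002 -0.001]  then shift cm [11.65  1.71  2.51]  shift before turn [11.65  1.71  2.48]
```

Call:
apply_moves:
  increments:
    - {"gripper":50,"delta_pos":[0,0.85,1.25],"dr":[-0.005,0,0]}
    - {"gripper":50,"delta_pos":[0,0.85,1.25],"dr":[0,0,0]}
    - {"gripper":50,"delta_pos":[2.5,0,0],"dr":[0,0,0]}
    - {"gripper":50,"delta_pos":[2.5,0,0],"dr":[0,0,0]}
    - {"gripper":50,"delta_pos":[0,0,0],"dr":[0,0,0]}

```text
t: 3.02
ee_pos: [590.6, 51.3, 206.2]
orientation: [1.074, 1.294, -1.083]
ft_force: [-1.6, 0.6, -0.2]
width: 43.8
```

```bash
python3 -c "
from h import *
go(596.4,47.2,145,10)"
```

```text
t 3.02 pos [590.6  51.3 206.2] jawyaw 10.19 F [-1.6  0.6 -0.2] w 43.8 q [ 0.07  0.41  1.72 -0.    1.02 -0.11]
 turn(tool axes, first) [ 0.003 -0.001  0.008]  then shift cm [6.12 0.5  0.5 ]  shift before turn [6.12 0.55 0.51]
```

Call:
apply_moves:
  increments:
    - {"gripper":50,"delta_pos":[0.5,0.5,0.5],"dr":[0,0,0]}
    - {"gripper":50,"delta_pos":[1.8,0,0],"dr":[0,0,0]}
    - {"gripper":50,"delta_pos":[1.8,0,0],"dr":[0,0,0]}
    - {"gripper":50,"delta_pos":[0,0,0],"dr":[0,0,0]}
    - {"gripper":50,"delta_pos":[0,0,0],"dr":[0,0,0]}

```text
t: 3.43
ee_pos: [599.5, 47.5, 170.2]
orientation: [1.077, 1.288, -1.077]
ft_force: [-0.6, 0.3, -0.3]
width: 43.9
```

```bash
python3 -c "
from h import *
go(596.4,47.2,145,10)"
```

```text
t 3.43 pos [599.5  47.5 170.2] jawyaw 10.21 F [-0.6  0.3 -0.3] w 43.9 q [ 0.06  0.46  1.73 -0.    0.95 -0.12]
 turn(tool axes, first) [0.004 0.    0.   ]  then shift cm [ 2.52 -0.31 -0.02]  shift before turn [ 2.52 -0.31 -0.02]
```

Call:
apply_moves:
  increments:
    - {"gripper":50,"delta_pos":[1.25,-0.3,0],"dr":[0.003,0,0]}
    - {"gripper":50,"delta_pos":[1.25,0,0],"dr":[0,0,0]}
    - {"gripper":50,"delta_pos":[0,0,0],"dr":[0,0,0]}
    - {"gripper":50,"delta_pos":[0,0,0],"dr":[0,0,0]}
    - {"gripper":0,"delta_pos":[0,0,0],"dr":[0,0,0]}

```text
t: 3.85
ee_pos: [596.7, 47.0, 145.4]
orientation: [1.08, 1.286, -1.079]
ft_force: [-0.3, -0.8, 0.1]
width: 40.2
```

Call:
apply_moves:
  increments:
    - {"gripper":0,"delta_pos":[0,0,0],"dr":[0,0,0]}
    - {"gripper":0,"delta_pos":[0,0,0],"dr":[0,0,0]}
    - {"gripper":0,"delta_pos":[0,0,0],"dr":[0,0,0]}
    - {"gripper":0,"delta_pos":[0,0,0],"dr":[0,0,0]}
    - {"gripper":0,"delta_pos":[0,0,0],"dr":[0,0,0]}

```text
t: 4.27
ee_pos: [595.9, 46.9, 144.8]
orientation: [1.079, 1.287, -1.08]
ft_force: [-2.1, -0.4, 2.2]
width: 15.6
```

Call:
apply_moves:
  increments:
    - {"gripper":0,"delta_pos":[0,0,0],"dr":[0,0,0]}
    - {"gripper":0,"delta_pos":[0,0,0],"dr":[0,0,0]}
    - {"gripper":0,"delta_pos":[-0.5,0,0],"dr":[0,0,0]}
    - {"gripper":0,"delta_pos":[-0.5,0,0],"dr":[0,0,0]}
    - {"gripper":0,"delta_pos":[-0.5,0,0],"dr":[0,0,0]}

```text
t: 4.68
ee_pos: [596.2, 47.0, 159.9]
orientation: [1.079, 1.287, -1.079]
ft_force: [-0.6, 0.5, -2.6]
width: 15.8
```

```bash
python3 -c "
from h import *
go(476,339,280,-12.4)"
```

```text
t 4.68 pos [596.2  47.  159.9] jawyaw 10.03 F [-0.6  0.5 -2.6] w 15.8 q [ 0.06  0.47  1.74  0.    0.93 -0.12]
 turn(tool axes, first) [ 0.391 -0.     0.   ]  then shift cm [-12.01 -18.02 -25.94]  shift before turn [-12.01  -6.76 -30.85]
```

Call:
apply_moves:
  increments:
    - {"gripper":0,"delta_pos":[-1.0,0,0],"dr":[0.098,0,0]}
    - {"gripper":0,"delta_pos":[-1.0,0,0],"dr":[0.098,0,0]}
    - {"gripper":0,"delta_pos":[-1.0,0,0],"dr":[0.098,0,0]}
    - {"gripper":0,"delta_pos":[-1.0,0,0],"dr":[0.097,0,0]}
    - {"gripper":0,"delta_pos":[0,-0.8,-1.2],"dr":[0,0,0]}

```text
t: 5.1
ee_pos: [593.1, 59.3, 202.2]
orientation: [1.373, 1.093, -1.367]
ft_force: [1.1, 0.1, -2.7]
width: 16.0
```

Call:
apply_moves:
  increments:
    - {"gripper":0,"delta_pos":[0,-1.8,-2.6],"dr":[0,0,0]}
    - {"gripper":0,"delta_pos":[0,-1.8,-2.6],"dr":[0,0,0]}
    - {"gripper":0,"delta_pos":[0,-1.8,-2.6],"dr":[0,0,0]}
    - {"gripper":0,"delta_pos":[0,-1.8,-2.6],"dr":[0,0,0]}
    - {"gripper":0,"delta_pos":[0,-1.8,-2.6],"dr":[0,0,0]}

```text
t: 5.52
ee_pos: [529.6, 208.4, 199.5]
orientation: [1.365, 1.101, -1.365]
ft_force: [1.0, 0.7, -3.0]
width: 15.7
```

Call:
apply_moves:
  increments:
    - {"gripper":0,"delta_pos":[0,-1.8,-2.6],"dr":[0,0,0]}
    - {"gripper":0,"delta_pos":[0,-1.8,-2.6],"dr":[0,0,0]}
    - {"gripper":0,"delta_pos":[0,-1.8,-2.6],"dr":[0,0,0]}
    - {"gripper":0,"delta_pos":[0,-1.8,-2.6],"dr":[0,0,0]}
    - {"gripper":0,"delta_pos":[0,-1.0,-1.4],"dr":[0,0,0]}

```text
t: 5.93
ee_pos: [474.0, 342.7, 199.5]
orientation: [1.364, 1.102, -1.363]
ft_force: [-0.3, -0.4, -2.9]
width: 15.8
```

Call:
apply_moves:
  increments:
    - {"gripper":0,"delta_pos":[2.5,0,0],"dr":[0,0,0]}
    - {"gripper":0,"delta_pos":[2.5,0,0],"dr":[0,0,0]}
    - {"gripper":0,"delta_pos":[2.5,0,0],"dr":[0,0,0]}
    - {"gripper":0,"delta_pos":[2.5,0,0],"dr":[0,0,0]}
    - {"gripper":0,"delta_pos":[0,0,0],"dr":[0,0,0]}

```text
t: 6.35
ee_pos: [472.6, 338.1, 95.1]
orientation: [1.358, 1.101, -1.372]
ft_force: [-1.4, -0.1, -3.1]
width: 15.7
```

```bash
python3 -c "
from h import *
go(476,339,33,-12.4)
I=get('side'); cv2.imwrite('pics/side1.png',cv2.resize(I[0][80:300,130:380],(750,660)[:2],interpolation=cv2.INTER_CUBIC)[:600,:,::-1])"
```

```text
t 6.35 pos [472.6 338.1  95.1] jawyaw -12.23 F [-1.4 -0.1 -3.1] w 15.7 q [0.6  0.55 1.8  0.   0.8  0.81]
 turn(tool axes, first) [0.003 0.006 0.006]  then shift cm [ 6.21  0.31 -0.16]  shift before turn [ 6.21  0.35 -0.2 ]
```

View pics/side1.png

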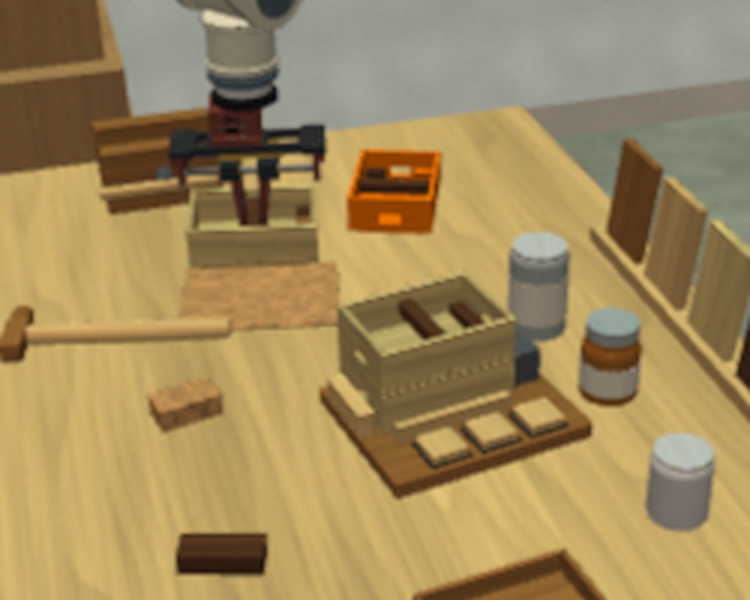

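The view shows the top tray held level over the mat (about (255,228) in the crop), clear of the mallet. The other two trays are still stacked. I set it down.

Call:
apply_moves:
  increments:
    - {"gripper":0,"delta_pos":[1.5,0.3,-0.15],"dr":[0,0,0]}
    - {"gripper":0,"delta_pos":[1.5,0,0],"dr":[0,0,0]}
    - {"gripper":0,"delta_pos":[1.5,0,0],"dr":[0,0,0]}
    - {"gripper":0,"delta_pos":[0.7,0,0],"dr":[0,0,0]}
    - {"gripper":0,"delta_pos":[0.3,0,0],"dr":[0,0,0]}

```text
t: 6.82
ee_pos: [479.4, 340.6, 45.0]
orientation: [1.366, 1.1, -1.366]
ft_force: [-0.3, -0.5, -1.8]
width: 16.0
```

Call:
apply_moves:
  increments:
    - {"gripper":0,"delta_pos":[0.25,0,0],"dr":[0,0,0]}
    - {"gripper":0,"delta_pos":[0.2,0,0],"dr":[0,0,0]}
    - {"gripper":0,"delta_pos":[0.2,0,0],"dr":[0,0,0]}
    - {"gripper":0,"delta_pos":[0,0,0],"dr":[0,0,0]}
    - {"gripper":0,"delta_pos":[0,0,0],"dr":[0,0,0]}

```text
t: 7.23
ee_pos: [479.5, 340.4, 38.6]
orientation: [1.367, 1.099, -1.366]
ft_force: [0.0, -0.4, -2.3]
width: 15.7
```

```bash
python3 -c "
from h import *
go(476,339,33,-12.4)"
```

```text
t 7.23 pos [479.5 340.4  38.6] jawyaw -12.37 F [ 0.  -0.4 -2.3] w 15.7 q [0.6  0.64 1.81 0.   0.69 0.81]
 turn(tool axes, first) [ 0. -0. -0.]  then shift cm [ 0.56 -0.31  0.21]  shift before turn [ 0.56 -0.31  0.21]
```

Call:
apply_moves:
  increments:
    - {"gripper":0,"delta_pos":[0.2,0,0],"dr":[0,0,0]}
    - {"gripper":0,"delta_pos":[0.2,0,0],"dr":[0,0,0]}
    - {"gripper":0,"delta_pos":[0.15,0,0],"dr":[0,0,0]}
    - {"gripper":0,"delta_pos":[0,0,0],"dr":[0,0,0]}
    - {"gripper":0,"delta_pos":[0,0,0],"dr":[0,0,0]}

```text
t: 7.65
ee_pos: [479.3, 340.3, 32.7]
orientation: [1.366, 1.099, -1.367]
ft_force: [-0.4, -0.9, -0.2]
width: 16.0
```

Call:
apply_moves:
  increments:
    - {"gripper":50,"delta_pos":[0,0,0],"dr":[0,0,0]}
    - {"gripper":50,"delta_pos":[0,0,0],"dr":[0,0,0]}
    - {"gripper":50,"delta_pos":[0,0,0],"dr":[0,0,0]}
    - {"gripper":50,"delta_pos":[0,0,0],"dr":[0,0,0]}
    - {"gripper":50,"delta_pos":[0,0,0],"dr":[0,0,0]}

```text
t: 8.07
ee_pos: [479.4, 340.3, 32.7]
orientation: [1.367, 1.099, -1.366]
ft_force: [0.5, -0.4, -0.5]
width: 42.7
```

Call:
apply_moves:
  increments:
    - {"gripper":50,"delta_pos":[-2,0,0],"dr":[0,0,0]}
    - {"gripper":50,"delta_pos":[-3.5,0,0],"dr":[0,0,0]}
    - {"gripper":50,"delta_pos":[-3.5,0,0],"dr":[-0.13,0,0]}
    - {"gripper":50,"delta_pos":[-3.5,0,0],"dr":[-0.13,0,0]}
    - {"gripper":50,"delta_pos":[-3.0,0,0],"dr":[-0.12,0,0]}

```text
t: 8.48
ee_pos: [479.5, 340.4, 190.0]
orientation: [1.091, 1.28, -1.089]
ft_force: [0.5, -0.2, 0.4]
width: 44.0
```

Call:
apply_moves:
  increments:
    - {"gripper":50,"delta_pos":[0,0.64,3.1],"dr":[0,0,0]}
    - {"gripper":50,"delta_pos":[0,0.64,3.1],"dr":[0,0,0]}
    - {"gripper":50,"delta_pos":[0,0.64,3.1],"dr":[0,0,0]}
    - {"gripper":50,"delta_pos":[0,0.64,3.1],"dr":[0,0,0]}
    - {"gripper":50,"delta_pos":[0,0.64,3.1],"dr":[0,0,0]}

```text
t: 8.9
ee_pos: [535.0, 190.7, 187.9]
orientation: [1.095, 1.278, -1.094]
ft_force: [1.3, 1.1, -0.6]
width: 44.1
```

Call:
apply_moves:
  increments:
    - {"gripper":50,"delta_pos":[0,0.64,3.1],"dr":[0,0,0]}
    - {"gripper":50,"delta_pos":[0,0.64,3.1],"dr":[0,0,0]}
    - {"gripper":50,"delta_pos":[0,0.64,3.1],"dr":[0,0,0]}
    - {"gripper":50,"delta_pos":[0,0.64,3.1],"dr":[0,0,0]}
    - {"gripper":50,"delta_pos":[0,0.64,3.1],"dr":[0,0,0]}

```text
t: 9.32
ee_pos: [590.4, 42.2, 187.7]
orientation: [1.095, 1.278, -1.095]
ft_force: [-0.2, 0.2, 0.5]
width: 44.0
```

Call:
apply_moves:
  increments:
    - {"gripper":50,"delta_pos":[1.5,0,0],"dr":[0,0,0]}
    - {"gripper":50,"delta_pos":[1.5,0,0],"dr":[0,0,0]}
    - {"gripper":50,"delta_pos":[1.5,0,0],"dr":[0,0,0]}
    - {"gripper":50,"delta_pos":[0,0,0],"dr":[0,0,0]}
    - {"gripper":50,"delta_pos":[0,0,0],"dr":[0,0,0]}

```text
t: 9.73
ee_pos: [589.5, 43.7, 142.1]
orientation: [1.094, 1.279, -1.096]
ft_force: [0.4, 1.0, -0.2]
width: 44.0
```

```bash
python3 -c "
from h import *
go(596.2,47,97,10)
I=get('top');C=cloud(I)
m=box(C,I,120,170,200,250,52,68);print('parked rim',rect(C[big(m)]))
"
```

```text
t 9.73 pos [589.5  43.7 142.1] jawyaw 8.82 F [ 0.4  1.  -0.2] w 44.0 q [ 0.05  0.49  1.76 -0.    0.89 -0.1 ]
 turn(tool axes, first) [-0.021 -0.     0.002]  then shift cm [ 4.51  0.71 -0.21]  shift before turn [ 4.51  0.72 -0.22]
parked rim (array([481.6, 340.4]), array([150.3, 111.9]), -12.54)
```

Call:
apply_moves:
  increments:
    - {"gripper":50,"delta_pos":[0,0.7,-0.2],"dr":[-0.02,0,0]}
    - {"gripper":50,"delta_pos":[1.5,0,0],"dr":[0,0,0]}
    - {"gripper":50,"delta_pos":[1.5,0,0],"dr":[0,0,0]}
    - {"gripper":50,"delta_pos":[1.5,0,0],"dr":[0,0,0]}
    - {"gripper":50,"delta_pos":[0,0,0],"dr":[0,0,0]}

```text
t: 10.2
ee_pos: [596.1, 47.2, 96.3]
orientation: [1.078, 1.289, -1.081]
ft_force: [0.6, 0.3, 0.5]
width: 44.0
```

Call:
apply_moves:
  increments:
    - {"gripper":50,"delta_pos":[0,0,0],"dr":[0,0,0]}
    - {"gripper":0,"delta_pos":[0,0,0],"dr":[0,0,0]}
    - {"gripper":0,"delta_pos":[0,0,0],"dr":[0,0,0]}
    - {"gripper":0,"delta_pos":[0,0,0],"dr":[0,0,0]}
    - {"gripper":0,"delta_pos":[0,0,0],"dr":[0,0,0]}

```text
t: 10.62
ee_pos: [597.2, 46.9, 98.5]
orientation: [1.081, 1.286, -1.079]
ft_force: [-2.4, -0.1, 1.2]
width: 20.8
```

Call:
apply_moves:
  increments:
    - {"gripper":0,"delta_pos":[0,0,0],"dr":[0,0,0]}
    - {"gripper":0,"delta_pos":[0,0,0],"dr":[0,0,0]}
    - {"gripper":0,"delta_pos":[0,0,0],"dr":[0,0,0]}
    - {"gripper":0,"delta_pos":[0,0,0],"dr":[0,0,0]}
    - {"gripper":0,"delta_pos":[0,0,0],"dr":[0,0,0]}

```text
t: 11.03
ee_pos: [596.3, 46.7, 98.1]
orientation: [1.08, 1.287, -1.081]
ft_force: [-3.5, -0.0, 6.3]
width: 15.7
```

Call:
apply_moves:
  increments:
    - {"gripper":0,"delta_pos":[-0.5,0,0],"dr":[0,0,0]}
    - {"gripper":0,"delta_pos":[-0.5,0,0],"dr":[0,0,0]}
    - {"gripper":0,"delta_pos":[-1,0,0],"dr":[0,0,0]}
    - {"gripper":0,"delta_pos":[-2,0,0],"dr":[0,0,0]}
    - {"gripper":0,"delta_pos":[-2,0,0],"dr":[0,0,0]}

```text
t: 11.45
ee_pos: [596.2, 46.8, 158.2]
orientation: [1.079, 1.288, -1.081]
ft_force: [-0.5, -0.2, -2.8]
width: 15.6
```

```bash
python3 -c "
from h import *
go(573,-295.5,157,7.4)"
```

```text
t 11.45 pos [596.2  46.8 158.2] jawyaw 9.97 F [-0.5 -0.2 -2.8] w 15.6 q [ 0.06  0.47  1.74 -0.    0.93 -0.12]
 turn(tool axes, first) [ 0.045 -0.     0.002]  then shift cm [ 0.12 -6.71 33.65]  shift before turn [ 0.12 -8.21 33.31]
```

Call:
apply_moves:
  increments:
    - {"gripper":0,"delta_pos":[0,0,0],"dr":[0.045,0,0]}
    - {"gripper":0,"delta_pos":[0,-0.45,2.2],"dr":[0,0,0]}
    - {"gripper":0,"delta_pos":[0,-0.6,3.0],"dr":[0,0,0]}
    - {"gripper":0,"delta_pos":[0,-0.6,3.0],"dr":[0,0,0]}
    - {"gripper":0,"delta_pos":[0,-0.6,3.0],"dr":[0,0,0]}

```text
t: 11.87
ee_pos: [588.9, -68.0, 158.5]
orientation: [1.113, 1.267, -1.112]
ft_force: [0.5, 0.1, -3.8]
width: 15.7
```

Call:
apply_moves:
  increments:
    - {"gripper":0,"delta_pos":[0,-0.6,3.0],"dr":[0,0,0]}
    - {"gripper":0,"delta_pos":[0,-0.6,3.0],"dr":[0,0,0]}
    - {"gripper":0,"delta_pos":[0,-0.6,3.0],"dr":[0,0,0]}
    - {"gripper":0,"delta_pos":[0,-0.6,3.0],"dr":[0,0,0]}
    - {"gripper":0,"delta_pos":[0,-0.6,3.0],"dr":[0,0,0]}

```text
t: 12.28
ee_pos: [578.2, -221.3, 158.4]
orientation: [1.114, 1.267, -1.113]
ft_force: [0.9, 1.1, -2.9]
width: 15.9
```

Call:
apply_moves:
  increments:
    - {"gripper":0,"delta_pos":[0,-0.6,3.0],"dr":[0,0,0]}
    - {"gripper":0,"delta_pos":[0,-0.6,3.0],"dr":[0,0,0]}
    - {"gripper":0,"delta_pos":[0,-0.26,1.45],"dr":[0,0,0]}
    - {"gripper":0,"delta_pos":[0,0,0],"dr":[0,0,0]}
    - {"gripper":0,"delta_pos":[0,0,0],"dr":[0,0,0]}

```text
t: 12.7
ee_pos: [573.3, -295.8, 157.9]
orientation: [1.115, 1.267, -1.115]
ft_force: [0.2, 0.5, -3.2]
width: 15.7
```

Call:
apply_moves:
  increments:
    - {"gripper":0,"delta_pos":[2.0,0,0],"dr":[0,0,0]}
    - {"gripper":0,"delta_pos":[2.0,0,0],"dr":[0,0,0]}
    - {"gripper":0,"delta_pos":[2.0,0,0],"dr":[0,0,0]}
    - {"gripper":0,"delta_pos":[1.0,0,0],"dr":[0,0,0]}
    - {"gripper":0,"delta_pos":[0,0,0],"dr":[0,0,0]}

```text
t: 13.12
ee_pos: [572.1, -293.2, 85.3]
orientation: [1.113, 1.273, -1.114]
ft_force: [-0.4, -0.3, -3.6]
width: 16.0
```

Call:
apply_moves:
  increments:
    - {"gripper":0,"delta_pos":[0,0,0],"dr":[0,0,0]}
    - {"gripper":0,"delta_pos":[0,0,0],"dr":[0,0,0]}
    - {"gripper":0,"delta_pos":[0,0,0],"dr":[0,0,0]}
    - {"gripper":0,"delta_pos":[0,0,0],"dr":[0,0,0]}
    - {"gripper":0,"delta_pos":[0,0,0],"dr":[0,0,0]}

```text
t: 13.53
ee_pos: [574.0, -295.7, 88.6]
orientation: [1.114, 1.266, -1.113]
ft_force: [0.1, -0.3, -2.1]
width: 15.7
```

```bash
python3 -c "
from h import *
go(573,-295,52,7.4)
I=get('top');C=cloud(I); Is=get('side');Cs=cloud(Is)
for a in range(20,130,10):print(a,(box(C,I,310,150,390,240,a,a+10)).sum(),end=' ')
z=[r for r in (100,)]
m=box(C,I,310,150,390,240,107,121);print('held rim',rect(C[big(m)]),np.median(C[big(m)],0))
m=box(C,I,310,150,390,240,24,38);print('frame vis',rect(C[m]))
img=cv2.hconcat([I[0][130:240,290:410],Is[0][220:330,230:350]]);cv2.imwrite('pics/fr.png',cv2.resize(img,None,fx=3.3,fy=3.3,interpolation=cv2.INTER_CUBIC)[:,:,::-1])
"
```

```text
t 13.53 pos [ 574.  -295.7   88.6] jawyaw 7.39 F [ 0.1 -0.3 -2.1] w 15.7 q [-0.49  0.63  1.66  0.    0.85 -0.62]
 turn(tool axes, first) [-0.     0.001 -0.001]  then shift cm [ 3.66 -0.09 -0.09]  shift before turn [ 3.66 -0.09 -0.09]
20 53 30 27 40 0 50 0 60 19 70 165 80 96 90 40 100 67 110 116 120 2 held rim (array([ 578.1, -261.1]), array([137.4,  45.9]), 6.86) [ 589.51531664 -243.51400385  114.28584006]
frame vis (array([ 582.4, -241.9]), array([117.1,   7.7]), 5.92)
```

View pics/fr.png

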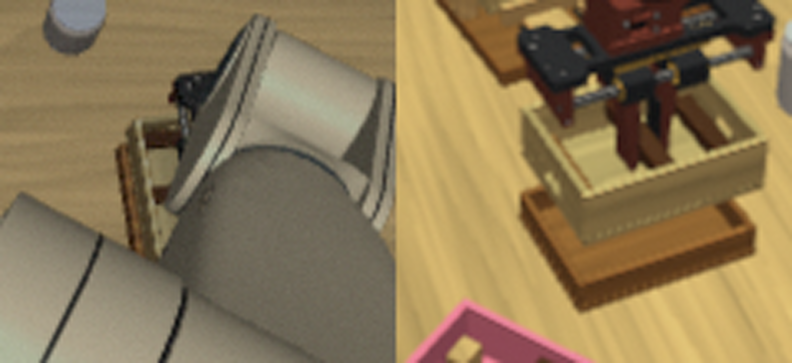

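The picture shows the middle tray level and square above the frame. I lower it with force checks.

Call:
apply_moves:
  increments:
    - {"gripper":0,"delta_pos":[1.0,-0.1,-0.05],"dr":[0,0,0]}
    - {"gripper":0,"delta_pos":[1.0,0,0],"dr":[0,0,0]}
    - {"gripper":0,"delta_pos":[0.4,0,0],"dr":[0,0,0]}
    - {"gripper":0,"delta_pos":[0.2,0,0],"dr":[0,0,0]}
    - {"gripper":0,"delta_pos":[0.2,0,0],"dr":[0,0,0]}

```text
t: 14.05
ee_pos: [572.0, -295.0, 58.7]
orientation: [1.114, 1.269, -1.114]
ft_force: [-0.4, -0.2, -2.8]
width: 16.0
```

Call:
apply_moves:
  increments:
    - {"gripper":0,"delta_pos":[0.2,0,0],"dr":[0,0,0]}
    - {"gripper":0,"delta_pos":[0.2,0,0],"dr":[0,0,0]}
    - {"gripper":0,"delta_pos":[0.2,0,0],"dr":[0,0,0]}
    - {"gripper":0,"delta_pos":[0,0,0],"dr":[0,0,0]}
    - {"gripper":0,"delta_pos":[0,0,0],"dr":[0,0,0]}

```text
t: 14.47
ee_pos: [572.4, -295.1, 53.7]
orientation: [1.114, 1.267, -1.114]
ft_force: [-0.3, -0.4, -3.6]
width: 16.1
```

Call:
apply_moves:
  increments:
    - {"gripper":0,"delta_pos":[0.15,0,0],"dr":[0,0,0]}
    - {"gripper":0,"delta_pos":[0.1,0,0],"dr":[0,0,0]}
    - {"gripper":0,"delta_pos":[0,0,0],"dr":[0,0,0]}
    - {"gripper":0,"delta_pos":[0,0,0],"dr":[0,0,0]}
    - {"gripper":0,"delta_pos":[0,0,0],"dr":[0,0,0]}

```text
t: 14.88
ee_pos: [572.7, -295.3, 52.1]
orientation: [1.114, 1.267, -1.113]
ft_force: [-2.8, 1.1, 5.4]
width: 15.5
```

Call:
apply_moves:
  increments:
    - {"gripper":50,"delta_pos":[0,0,0],"dr":[0,0,0]}
    - {"gripper":50,"delta_pos":[0,0,0],"dr":[0,0,0]}
    - {"gripper":50,"delta_pos":[0,0,0],"dr":[0,0,0]}
    - {"gripper":50,"delta_pos":[0,0,0],"dr":[0,0,0]}
    - {"gripper":50,"delta_pos":[0,0,0],"dr":[0,0,0]}

```text
t: 15.3
ee_pos: [572.5, -295.2, 51.1]
orientation: [1.114, 1.267, -1.114]
ft_force: [-0.6, 0.7, -0.0]
width: 43.2
```

Call:
apply_moves:
  increments:
    - {"gripper":50,"delta_pos":[-1.5,0,0],"dr":[0,0,0]}
    - {"gripper":50,"delta_pos":[-3.0,0,0],"dr":[0,0,0]}
    - {"gripper":50,"delta_pos":[-3.0,0,0],"dr":[0.115,0,0]}
    - {"gripper":50,"delta_pos":[-3.0,0,0],"dr":[0.115,0,0]}
    - {"gripper":50,"delta_pos":[-3.0,0,0],"dr":[0.115,0,0]}

```text
t: 15.72
ee_pos: [572.3, -295.1, 188.6]
orientation: [1.371, 1.096, -1.37]
ft_force: [0.4, -0.3, -0.6]
width: 44.0
```

Call:
apply_moves:
  increments:
    - {"gripper":50,"delta_pos":[0,-1.14,-3.0],"dr":[0,0,0]}
    - {"gripper":50,"delta_pos":[0,-1.14,-3.0],"dr":[0,0,0]}
    - {"gripper":50,"delta_pos":[0,-1.14,-3.0],"dr":[0,0,0]}
    - {"gripper":50,"delta_pos":[0,-1.14,-3.0],"dr":[0,0,0]}
    - {"gripper":50,"delta_pos":[0,-1.14,-3.0],"dr":[0,0,0]}

```text
t: 16.13
ee_pos: [548.6, -135.2, 187.5]
orientation: [1.367, 1.098, -1.366]
ft_force: [-0.5, 0.6, 0.5]
width: 44.0
```

Call:
apply_moves:
  increments:
    - {"gripper":50,"delta_pos":[0,-1.14,-3.0],"dr":[0,0,0]}
    - {"gripper":50,"delta_pos":[0,-1.14,-3.0],"dr":[0,0,0]}
    - {"gripper":50,"delta_pos":[0,-1.14,-3.0],"dr":[0,0,0]}
    - {"gripper":50,"delta_pos":[0,-1.14,-3.0],"dr":[0,0,0]}
    - {"gripper":50,"delta_pos":[0,-1.14,-3.0],"dr":[0,0,0]}

```text
t: 16.55
ee_pos: [525.1, 23.8, 187.4]
orientation: [1.367, 1.098, -1.366]
ft_force: [-0.8, -0.0, -0.3]
width: 43.8
```

Call:
apply_moves:
  increments:
    - {"gripper":50,"delta_pos":[0,-1.14,-3.0],"dr":[0,0,0]}
    - {"gripper":50,"delta_pos":[0,-1.14,-3.0],"dr":[0,0,0]}
    - {"gripper":50,"delta_pos":[0,-1.14,-3.0],"dr":[0,0,0]}
    - {"gripper":50,"delta_pos":[0,-1.14,-3.0],"dr":[0,0,0]}
    - {"gripper":50,"delta_pos":[0,-1.14,-3.0],"dr":[0,0,0]}

```text
t: 16.97
ee_pos: [501.6, 182.7, 187.4]
orientation: [1.367, 1.099, -1.365]
ft_force: [0.0, -0.4, 0.1]
width: 44.0
```

Call:
apply_moves:
  increments:
    - {"gripper":50,"delta_pos":[0,-1.14,-3.0],"dr":[0,0,0]}
    - {"gripper":50,"delta_pos":[0,-1.14,-3.0],"dr":[0,0,0]}
    - {"gripper":50,"delta_pos":[0,-1.14,-3.0],"dr":[0,0,0]}
    - {"gripper":50,"delta_pos":[0,-1.14,-3.0],"dr":[0,0,0]}
    - {"gripper":50,"delta_pos":[0,-1.14,-3.0],"dr":[0,0,0]}

```text
t: 17.38
ee_pos: [477.9, 341.5, 187.4]
orientation: [1.367, 1.099, -1.365]
ft_force: [0.1, -0.2, -0.1]
width: 44.0
```

Call:
apply_moves:
  increments:
    - {"gripper":50,"delta_pos":[3,0,0],"dr":[0,0,0]}
    - {"gripper":50,"delta_pos":[3,0,0],"dr":[0,0,0]}
    - {"gripper":50,"delta_pos":[3,0,0],"dr":[0,0,0]}
    - {"gripper":50,"delta_pos":[0,0,0],"dr":[0,0,0]}
    - {"gripper":50,"delta_pos":[0,0,0],"dr":[0,0,0]}

```text
t: 17.8
ee_pos: [477.6, 339.4, 95.9]
orientation: [1.364, 1.099, -1.369]
ft_force: [-0.2, 0.6, 0.5]
width: 43.9
```

```bash
python3 -c "
from h import *
go(479.4,340.3,33,-12.4)
I=get('top');C=cloud(I)
m=box(C,I,310,150,390,240,70,86);P=C[big(m)];print('middle rim',rect(P),np.median(P[:,2]))
A=np.c_[P[:,:2],np.ones(len(P))];print('plane',np.linalg.lstsq(A,P[:,2],rcond=None)[0])
m=box(C,I,215,140,290,220,66,86);P=C[big(m)];print('bottom rim',rect(P),np.median(P[:,2]))
"
```

```text
t 17.8 pos [477.6 339.4  95.9] jawyaw -12.37 F [-0.2  0.6  0.5] w 43.9 q [0.6  0.55 1.8  0.   0.8  0.81]
 turn(tool axes, first) [0.    0.002 0.002]  then shift cm [ 6.29  0.16 -0.13]  shift before turn [ 6.29  0.17 -0.14]
middle rim (array([ 574.9, -294.1]), array([150.8, 111.3]), 7.7) 77.39805844045966
plane [-2.17005616e-03  4.39054487e-04  7.86883802e+01]
bottom rim (array([596.9,  47.3]), array([151.9, 110.3]), 9.88) 76.42997109409913
```

Call:
apply_moves:
  increments:
    - {"gripper":50,"delta_pos":[2.1,0,0],"dr":[0,0,0]}
    - {"gripper":50,"delta_pos":[2.1,0,0],"dr":[0,0,0]}
    - {"gripper":50,"delta_pos":[2.0,0,0],"dr":[0,0,0]}
    - {"gripper":50,"delta_pos":[0,0,0],"dr":[0,0,0]}
    - {"gripper":50,"delta_pos":[0,0,0],"dr":[0,0,0]}

```text
t: 18.27
ee_pos: [479.1, 340.1, 35.7]
orientation: [1.368, 1.099, -1.366]
ft_force: [0.5, -0.2, -0.2]
width: 43.6
```

Call:
apply_moves:
  increments:
    - {"gripper":0,"delta_pos":[0,0,0],"dr":[0,0,0]}
    - {"gripper":0,"delta_pos":[0,0,0],"dr":[0,0,0]}
    - {"gripper":0,"delta_pos":[0,0,0],"dr":[0,0,0]}
    - {"gripper":0,"delta_pos":[0,0,0],"dr":[0,0,0]}
    - {"gripper":0,"delta_pos":[0,0,0],"dr":[0,0,0]}

```text
t: 18.68
ee_pos: [478.9, 340.1, 35.1]
orientation: [1.368, 1.099, -1.365]
ft_force: [-1.8, -1.3, 6.4]
width: 15.6
```

Call:
apply_moves:
  increments:
    - {"gripper":0,"delta_pos":[0,0,0],"dr":[0,0,0]}
    - {"gripper":0,"delta_pos":[0,0,0],"dr":[0,0,0]}
    - {"gripper":0,"delta_pos":[0,0,0],"dr":[0,0,0]}
    - {"gripper":0,"delta_pos":[-1,0,0],"dr":[0,0,0]}
    - {"gripper":0,"delta_pos":[-2,0,0],"dr":[0,0,0]}

```text
t: 19.1
ee_pos: [476.4, 338.5, 62.6]
orientation: [1.362, 1.1, -1.371]
ft_force: [-0.0, -0.8, -2.3]
width: 16.1
```

Call:
apply_moves:
  increments:
    - {"gripper":0,"delta_pos":[-3,0,0],"dr":[0,0,0]}
    - {"gripper":0,"delta_pos":[-3,0,0],"dr":[-0.115,0,0]}
    - {"gripper":0,"delta_pos":[-3,0,0],"dr":[-0.115,0,0]}
    - {"gripper":0,"delta_pos":[-2.5,0,0],"dr":[-0.115,0,0]}
    - {"gripper":0,"delta_pos":[0,0,0],"dr":[0,0,0]}

```text
t: 19.52
ee_pos: [480.5, 341.4, 184.6]
orientation: [1.116, 1.267, -1.103]
ft_force: [0.9, 1.4, -3.3]
width: 15.9
```

```bash
python3 -c "
from h import *
go(572.6,-295.2,180,7.4)"
```

```text
t 19.52 pos [480.5 341.4 184.6] jawyaw 7.67 F [ 0.9  1.4 -3.3] w 15.9 q [0.6  0.42 1.75 0.   0.96 0.46]
 turn(tool axes, first) [ 0.005 -0.004 -0.007]  then shift cm [ 0.46  0.93 64.32]  shift before turn [ 0.22  0.63 64.32]
```

Call:
apply_moves:
  increments:
    - {"gripper":0,"delta_pos":[0,0.05,2.0],"dr":[0,0,0]}
    - {"gripper":0,"delta_pos":[0,0.05,3.1],"dr":[0,0,0]}
    - {"gripper":0,"delta_pos":[0,0.05,3.1],"dr":[0,0,0]}
    - {"gripper":0,"delta_pos":[0,0.05,3.1],"dr":[0,0,0]}
    - {"gripper":0,"delta_pos":[0,0.05,3.1],"dr":[0,0,0]}

```text
t: 19.93
ee_pos: [498.2, 195.7, 178.0]
orientation: [1.114, 1.268, -1.117]
ft_force: [1.3, 0.8, -2.1]
width: 15.5
```

Call:
apply_moves:
  increments:
    - {"gripper":0,"delta_pos":[0,0.05,3.1],"dr":[0,0,0]}
    - {"gripper":0,"delta_pos":[0,0.05,3.1],"dr":[0,0,0]}
    - {"gripper":0,"delta_pos":[0,0.05,3.1],"dr":[0,0,0]}
    - {"gripper":0,"delta_pos":[0,0.05,3.1],"dr":[0,0,0]}
    - {"gripper":0,"delta_pos":[0,0.05,3.1],"dr":[0,0,0]}

```text
t: 20.35
ee_pos: [520.7, 42.4, 178.0]
orientation: [1.115, 1.268, -1.117]
ft_force: [0.8, 0.1, -2.1]
width: 16.0
```

Call:
apply_moves:
  increments:
    - {"gripper":0,"delta_pos":[0,0.05,3.1],"dr":[0,0,0]}
    - {"gripper":0,"delta_pos":[0,0.05,3.1],"dr":[0,0,0]}
    - {"gripper":0,"delta_pos":[0,0.05,3.1],"dr":[0,0,0]}
    - {"gripper":0,"delta_pos":[0,0.05,3.1],"dr":[0,0,0]}
    - {"gripper":0,"delta_pos":[0,0.05,3.1],"dr":[0,0,0]}

```text
t: 20.77
ee_pos: [543.1, -110.8, 177.9]
orientation: [1.115, 1.268, -1.117]
ft_force: [1.1, 0.1, -3.0]
width: 15.9
```

Call:
apply_moves:
  increments:
    - {"gripper":0,"delta_pos":[0,0.05,3.1],"dr":[0,0,0]}
    - {"gripper":0,"delta_pos":[0,0.05,3.1],"dr":[0,0,0]}
    - {"gripper":0,"delta_pos":[0,0.05,3.1],"dr":[0,0,0]}
    - {"gripper":0,"delta_pos":[0,0.05,3.1],"dr":[0,0,0]}
    - {"gripper":0,"delta_pos":[0,0.05,3.1],"dr":[0,0,0]}

```text
t: 21.18
ee_pos: [565.6, -264.0, 177.6]
orientation: [1.116, 1.269, -1.117]
ft_force: [2.1, -0.6, -2.6]
width: 16.1
```

Call:
apply_moves:
  increments:
    - {"gripper":0,"delta_pos":[0,0,2.4],"dr":[0,0,0]}
    - {"gripper":0,"delta_pos":[0,0,0.9],"dr":[0,0,0]}
    - {"gripper":0,"delta_pos":[1.5,0,0],"dr":[0,0,0]}
    - {"gripper":0,"delta_pos":[1.5,0,0],"dr":[0,0,0]}
    - {"gripper":0,"delta_pos":[1.0,0,0],"dr":[0,0,0]}

```text
t: 21.6
ee_pos: [569.4, -294.6, 136.7]
orientation: [1.115, 1.27, -1.116]
ft_force: [-0.6, 0.2, -2.5]
width: 15.8
```

Call:
apply_moves:
  increments:
    - {"gripper":0,"delta_pos":[1.0,0,0],"dr":[0,0,0]}
    - {"gripper":0,"delta_pos":[0,0,0],"dr":[0,0,0]}
    - {"gripper":0,"delta_pos":[0,0,0],"dr":[0,0,0]}
    - {"gripper":0,"delta_pos":[0,0,0],"dr":[0,0,0]}
    - {"gripper":0,"delta_pos":[0,0,0],"dr":[0,0,0]}

```text
t: 22.02
ee_pos: [571.4, -295.6, 130.1]
orientation: [1.114, 1.266, -1.113]
ft_force: [-0.1, -0.5, -2.2]
width: 15.7
```

```bash
python3 -c "
from h import *
go(572.6,-295.2,101,7.4)
Is=get('side');Cs=cloud(Is);I=load('side');C0=cloud(I)
o=ctrl.get_obs()['ee_pos'][2]-31+56
for nm,I_,C,u in (('held',Is,Cs,o),):
  m=box(C,I_,240,200,370,330,u-6,u+6);P=C[big(m)];print('held side',rect(P),np.median(P[:,2]))
cv2.imwrite('pics/fr2.png',cv2.resize(Is[0][190:330,230:370],None,fx=4,fy=4,interpolation=cv2.INTER_CUBIC)[:,:,::-1])
"
```

```text
t 22.02 pos [ 571.4 -295.6  130.1] jawyaw 7.4 F [-0.1 -0.5 -2.2] w 15.7 q [-0.5   0.57  1.65 -0.    0.92 -0.63]
 turn(tool axes, first) [ 0.     0.001 -0.001]  then shift cm [ 2.91  0.12 -0.03]  shift before turn [ 2.91  0.12 -0.03]
held side (array([ 571.5, -295.9]), array([152.4, 113.7]), 7.2) 152.63515577533218
```

View pics/fr2.png

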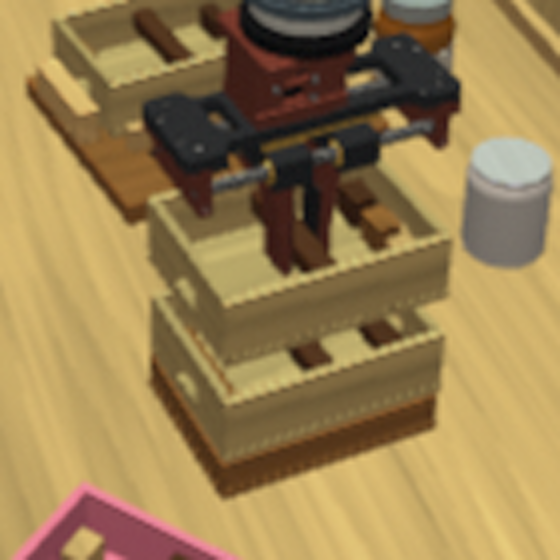

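The middle tray is seated and the top tray hangs level and aligned above it. Lowering.

Call:
apply_moves:
  increments:
    - {"gripper":0,"delta_pos":[1.0,0.12,0],"dr":[0,0,0]}
    - {"gripper":0,"delta_pos":[0.6,0,0],"dr":[0,0,0]}
    - {"gripper":0,"delta_pos":[0.3,0,0],"dr":[0,0,0]}
    - {"gripper":0,"delta_pos":[0.2,0,0],"dr":[0,0,0]}
    - {"gripper":0,"delta_pos":[0.2,0,0],"dr":[0,0,0]}

```text
t: 22.48
ee_pos: [571.8, -295.4, 105.6]
orientation: [1.114, 1.268, -1.114]
ft_force: [0.3, -0.4, -3.6]
width: 15.9
```

Call:
apply_moves:
  increments:
    - {"gripper":0,"delta_pos":[0.2,0,0],"dr":[0,0,0]}
    - {"gripper":0,"delta_pos":[0.2,0,0],"dr":[0,0,0]}
    - {"gripper":0,"delta_pos":[0.1,0,0],"dr":[0,0,0]}
    - {"gripper":0,"delta_pos":[0,0,0],"dr":[0,0,0]}
    - {"gripper":0,"delta_pos":[0,0,0],"dr":[0,0,0]}

```text
t: 22.9
ee_pos: [572.1, -295.5, 101.3]
orientation: [1.114, 1.267, -1.114]
ft_force: [-0.2, 0.1, -3.1]
width: 15.7
```

Call:
apply_moves:
  increments:
    - {"gripper":0,"delta_pos":[0.1,0,0],"dr":[0,0,0]}
    - {"gripper":0,"delta_pos":[0,0,0],"dr":[0,0,0]}
    - {"gripper":0,"delta_pos":[0,0,0],"dr":[0,0,0]}
    - {"gripper":0,"delta_pos":[0,0,0],"dr":[0,0,0]}
    - {"gripper":0,"delta_pos":[0,0,0],"dr":[0,0,0]}

```text
t: 23.32
ee_pos: [572.2, -295.6, 101.1]
orientation: [1.114, 1.267, -1.113]
ft_force: [-3.1, 1.7, 5.5]
width: 15.9
```

Call:
apply_moves:
  increments:
    - {"gripper":50,"delta_pos":[0,0,0],"dr":[0,0,0]}
    - {"gripper":50,"delta_pos":[0,0,0],"dr":[0,0,0]}
    - {"gripper":50,"delta_pos":[0,0,0],"dr":[0,0,0]}
    - {"gripper":50,"delta_pos":[0,0,0],"dr":[0,0,0]}
    - {"gripper":50,"delta_pos":[0,0,0],"dr":[0,0,0]}

```text
t: 23.73
ee_pos: [572.1, -295.4, 100.1]
orientation: [1.114, 1.267, -1.114]
ft_force: [0.3, -0.8, -0.0]
width: 42.8
```

Call:
apply_moves:
  increments:
    - {"gripper":50,"delta_pos":[-1.5,0,0],"dr":[0,0,0]}
    - {"gripper":50,"delta_pos":[-3,0,0],"dr":[0,0,0]}
    - {"gripper":0,"delta_pos":[-2,0,0],"dr":[-0.045,0,0]}
    - {"gripper":0,"delta_pos":[0,0.67,-3],"dr":[0,0,0]}
    - {"gripper":0,"delta_pos":[0,0.67,-3],"dr":[0,0,0]}

```text
t: 24.15
ee_pos: [575.8, -235.0, 166.9]
orientation: [1.082, 1.281, -1.08]
ft_force: [-0.0, 0.5, 0.1]
width: 27.5
```

Call:
apply_moves:
  increments:
    - {"gripper":0,"delta_pos":[0,0.67,-3],"dr":[0,0,0]}
    - {"gripper":0,"delta_pos":[0,0.67,-3],"dr":[0,0,0]}
    - {"gripper":0,"delta_pos":[0,0.67,-3],"dr":[0,0,0]}
    - {"gripper":0,"delta_pos":[0,0.67,-3],"dr":[0,0,0]}
    - {"gripper":0,"delta_pos":[0,0.67,-3],"dr":[0,0,0]}

```text
t: 24.57
ee_pos: [581.8, -79.1, 165.2]
orientation: [1.08, 1.286, -1.08]
ft_force: [1.3, -0.4, 0.3]
width: 0.7
```

Call:
apply_moves:
  increments:
    - {"gripper":0,"delta_pos":[0,0.67,-3],"dr":[0,0,0]}
    - {"gripper":0,"delta_pos":[3,0,0],"dr":[0,0,0]}
    - {"gripper":0,"delta_pos":[3,0,0],"dr":[0,0,0]}
    - {"gripper":0,"delta_pos":[0,0,0],"dr":[0,0,0]}
    - {"gripper":0,"delta_pos":[0,0,0],"dr":[0,0,0]}

```text
t: 24.98
ee_pos: [582.1, -49.6, 104.1]
orientation: [1.079, 1.29, -1.082]
ft_force: [0.8, -0.3, 1.2]
width: 0.7
```

```bash
python3 -c "
from h import *
go(583.6,-49.5,46,10)
I=get('top');C=cloud(I)
m=box(C,I,310,150,390,240,116,136);P=C[big(m)];print('top rim',rect(P),np.median(P[:,2]))
A=np.c_[P[:,:2],np.ones(len(P))];print('plane',np.linalg.lstsq(A,P[:,2],rcond=None)[0])
"
```

```text
t 24.98 pos [582.1 -49.6 104.1] jawyaw 9.98 F [ 0.8 -0.3  1.2] w 0.7 q [-0.11  0.54  1.8  -0.    0.81 -0.28]
 turn(tool axes, first) [-0.    -0.001  0.004]  then shift cm [5.81 0.15 0.02]  shift before turn [5.81 0.17 0.03]
top rim (array([ 574.5, -294.3]), array([151.3, 112. ]), 7.57) 124.77882393118907
plane [-3.36982119e-03  2.95978886e-03  1.26558429e+02]
```

Call:
apply_moves:
  increments:
    - {"gripper":0,"delta_pos":[2,0,0],"dr":[0,0,0]}
    - {"gripper":0,"delta_pos":[2,0,0],"dr":[0,0,0]}
    - {"gripper":0,"delta_pos":[1.5,0,0],"dr":[0,0,0]}
    - {"gripper":0,"delta_pos":[0,0,0],"dr":[0,0,0]}
    - {"gripper":0,"delta_pos":[0,0,0],"dr":[0,0,0]}

```text
t: 25.45
ee_pos: [583.9, -50.3, 51.3]
orientation: [1.081, 1.285, -1.08]
ft_force: [0.3, -0.5, 0.1]
width: 0.7
```

Call:
apply_moves:
  increments:
    - {"gripper":0,"delta_pos":[0.2,0,0],"dr":[0,0,0]}
    - {"gripper":0,"delta_pos":[0.2,0,0],"dr":[0,0,0]}
    - {"gripper":0,"delta_pos":[0.2,0,0],"dr":[0,0,0]}
    - {"gripper":0,"delta_pos":[0.2,0,0],"dr":[0,0,0]}
    - {"gripper":0,"delta_pos":[0,0,0],"dr":[0,0,0]}

```text
t: 25.87
ee_pos: [583.3, -49.8, 42.2]
orientation: [1.08, 1.286, -1.08]
ft_force: [0.4, 0.2, 0.4]
width: 0.6
```

Call:
apply_moves:
  increments:
    - {"gripper":0,"delta_pos":[0.1,0,0],"dr":[0,0,0]}
    - {"gripper":0,"delta_pos":[0.1,0,0],"dr":[0,0,0]}
    - {"gripper":0,"delta_pos":[0.1,0,0],"dr":[0,0,0]}
    - {"gripper":0,"delta_pos":[0.1,0,0],"dr":[0,0,0]}
    - {"gripper":0,"delta_pos":[0,0,0],"dr":[0,0,0]}

```text
t: 26.28
ee_pos: [583.3, -49.8, 38.3]
orientation: [1.08, 1.286, -1.08]
ft_force: [0.1, 0.1, 4.0]
width: 0.5
```

Call:
apply_moves:
  increments:
    - {"gripper":0,"delta_pos":[0.1,0,0],"dr":[0,0,0]}
    - {"gripper":0,"delta_pos":[0.1,0,0],"dr":[0,0,0]}
    - {"gripper":0,"delta_pos":[0.1,0,0],"dr":[0,0,0]}
    - {"gripper":0,"delta_pos":[0,0,0],"dr":[0,0,0]}
    - {"gripper":0,"delta_pos":[0,0,0],"dr":[0,0,0]}

```text
t: 26.7
ee_pos: [583.4, -49.7, 35.3]
orientation: [1.08, 1.286, -1.08]
ft_force: [-0.5, 0.6, 5.1]
width: 0.7
```

Pad 1 gives: it went 3 mm further for only 1 N more. I press it fully and hold.

Call:
apply_moves:
  increments:
    - {"gripper":0,"delta_pos":[0.15,0,0],"dr":[0,0,0]}
    - {"gripper":0,"delta_pos":[0.15,0,0],"dr":[0,0,0]}
    - {"gripper":0,"delta_pos":[0.15,0,0],"dr":[0,0,0]}
    - {"gripper":0,"delta_pos":[0.1,0,0],"dr":[0,0,0]}
    - {"gripper":0,"delta_pos":[0,0,0],"dr":[0,0,0]}

```text
t: 27.12
ee_pos: [583.4, -49.8, 30.4]
orientation: [1.08, 1.286, -1.08]
ft_force: [-3.1, 0.8, 10.4]
width: 0.7
```

Call:
apply_moves:
  increments:
    - {"gripper":0,"delta_pos":[0.1,0,0],"dr":[0,0,0]}
    - {"gripper":0,"delta_pos":[0,0,0],"dr":[0,0,0]}
    - {"gripper":0,"delta_pos":[0,0,0],"dr":[0,0,0]}
    - {"gripper":0,"delta_pos":[0,0,0],"dr":[0,0,0]}
    - {"gripper":0,"delta_pos":[0,0,0],"dr":[0,0,0]}

```text
t: 27.53
ee_pos: [583.4, -49.8, 30.3]
orientation: [1.08, 1.286, -1.08]
ft_force: [-6.3, 1.5, 20.5]
width: 0.4
```

```bash
python3 -c "
from h import *
go(583.6,-49.5,46,10)
I=get('side');C=cloud(I); I0=load('top')
for a in range(60,110,5):print(a,(box(C,I,230,150,310,200,a,a+5)).sum(),end=' ')
"
```

```text
t 27.53 pos [583.4 -49.8  30.3] jawyaw 9.97 F [-6.3  1.5 20.5] w 0.4 q [-0.11  0.65  1.81  0.    0.67 -0.28]
 turn(tool axes, first) [-0.  0. -0.]  then shift cm [-1.57  0.03 -0.02]  shift before turn [-1.57  0.03 -0.02]
60 31 65 32 70 44 75 43 80 46 85 60 90 22 95 16 100 23 105 65
```

Call:
apply_moves:
  increments:
    - {"gripper":0,"delta_pos":[0,0,0],"dr":[0,0,0]}
    - {"gripper":0,"delta_pos":[0,0,0],"dr":[0,0,0]}
    - {"gripper":0,"delta_pos":[0,0,0],"dr":[0,0,0]}
    - {"gripper":0,"delta_pos":[0,0,0],"dr":[0,0,0]}
    - {"gripper":0,"delta_pos":[0,0,0],"dr":[0,0,0]}

```text
t: 28.0
ee_pos: [583.4, -49.8, 30.3]
orientation: [1.08, 1.286, -1.08]
ft_force: [-5.9, 2.1, 20.9]
width: 0.3
```

```bash
python3 -c "
from h import *
I=get('side');It=get('top');C=cloud(It)
for lo,hi in((68,82),(82,97)):
  m=box(C,It,215,140,290,220,lo,hi);P=C[big(m)];print(len(P),rect(P),np.median(P[:,2]))
cv2.imwrite('pics/pad.png',cv2.resize(I[0][130:250,220:350],None,fx=5,fy=5,interpolation=cv2.INTER_CUBIC)[:600,:,::-1])
"
```

```text
96 (array([593.3,  59.7]), array([72.5, 17.9]), -79.33) 79.15740646282447
135 (array([625.7,  86.6]), array([153.3,  79. ]), -28.75) 90.20776056908508
```

View pics/pad.png

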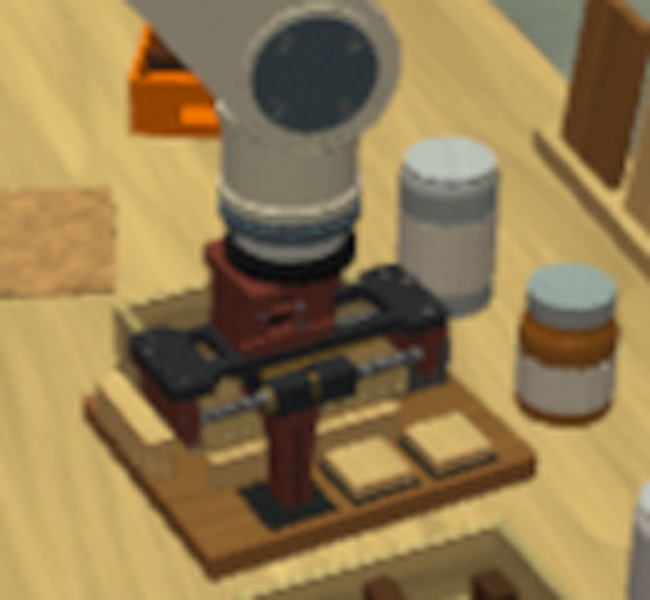

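The picture shows pad 1 pressed flush with the tray raised. Its rim now measures 90 mm, up 14 mm, so it has popped. I release and fetch it.

Call:
apply_moves:
  increments:
    - {"gripper":0,"delta_pos":[-1,0,0],"dr":[0,0,0]}
    - {"gripper":0,"delta_pos":[-2.5,0,0],"dr":[0,0,0]}
    - {"gripper":0,"delta_pos":[-3,0,0],"dr":[0,0,0]}
    - {"gripper":50,"delta_pos":[-3,0,0],"dr":[0,0,0]}
    - {"gripper":50,"delta_pos":[-2,0,0],"dr":[0,0,0]}

```text
t: 28.52
ee_pos: [584.0, -49.9, 146.0]
orientation: [1.081, 1.285, -1.079]
ft_force: [0.3, 0.7, 0.4]
width: 10.6
```

Call:
apply_moves:
  increments:
    - {"gripper":50,"delta_pos":[0,0.96,-3],"dr":[0,0,0]}
    - {"gripper":50,"delta_pos":[0,1.0,-3],"dr":[0,0,0]}
    - {"gripper":50,"delta_pos":[0,1.0,-3.3],"dr":[0,0,0]}
    - {"gripper":50,"delta_pos":[0,0,0],"dr":[0,0,0]}
    - {"gripper":50,"delta_pos":[0,0,0],"dr":[0,0,0]}

```text
t: 28.93
ee_pos: [596.2, 48.4, 143.4]
orientation: [1.078, 1.288, -1.078]
ft_force: [-0.7, 0.2, -0.4]
width: 42.4
```

```bash
python3 -c "
from h import *
go(596.4,47,65,10)
I=get('side');C=cloud(I)
m=box(C,I,230,145,320,215,82,97);P=C[big(m)];print(len(P),rect(P),np.median(P[:,2]))
"
```

```text
t 28.93 pos [596.2  48.4 143.4] jawyaw 10.14 F [-0.7  0.2 -0.4] w 42.4 q [ 0.06  0.49  1.75 -0.    0.9  -0.12]
 turn(tool axes, first) [0.002 0.    0.   ]  then shift cm [ 7.84 -0.    0.14]  shift before turn [7.84 0.   0.14]
319 (array([590.7,  45.2]), array([152.8, 118.4]), 10.4) 86.40253092839833
```

Call:
apply_moves:
  increments:
    - {"gripper":50,"delta_pos":[2.5,0,0.1],"dr":[0,0,0]}
    - {"gripper":50,"delta_pos":[2.5,0,0],"dr":[0,0,0]}
    - {"gripper":50,"delta_pos":[1.8,0,0],"dr":[0,0,0]}
    - {"gripper":50,"delta_pos":[1.0,0,0],"dr":[0,0,0]}
    - {"gripper":50,"delta_pos":[0,0,0],"dr":[0,0,0]}

```text
t: 29.4
ee_pos: [594.7, 44.7, 63.3]
orientation: [1.079, 1.289, -1.084]
ft_force: [0.1, -0.1, 0.6]
width: 43.5
```

Call:
apply_moves:
  increments:
    - {"gripper":50,"delta_pos":[0,0,0],"dr":[0,0,0]}
    - {"gripper":0,"delta_pos":[0,0,0],"dr":[0,0,0]}
    - {"gripper":0,"delta_pos":[0,0,0],"dr":[0,0,0]}
    - {"gripper":0,"delta_pos":[0,0,0],"dr":[0,0,0]}
    - {"gripper":0,"delta_pos":[0,0,0],"dr":[0,0,0]}

```text
t: 29.82
ee_pos: [595.7, 45.7, 66.4]
orientation: [1.079, 1.288, -1.081]
ft_force: [-6.3, -2.1, 3.8]
width: 20.8
```

Call:
apply_moves:
  increments:
    - {"gripper":0,"delta_pos":[0,0,0],"dr":[0,0,0]}
    - {"gripper":0,"delta_pos":[0,0,0],"dr":[0,0,0]}
    - {"gripper":0,"delta_pos":[0,0,0],"dr":[0,0,0]}
    - {"gripper":0,"delta_pos":[0,0,0],"dr":[0,0,0]}
    - {"gripper":0,"delta_pos":[0,0,0],"dr":[0,0,0]}

```text
t: 30.23
ee_pos: [594.9, 45.7, 65.9]
orientation: [1.078, 1.289, -1.082]
ft_force: [-5.1, -1.1, 2.8]
width: 15.9
```

Call:
apply_moves:
  increments:
    - {"gripper":0,"delta_pos":[-0.5,0,0],"dr":[0,0,0]}
    - {"gripper":0,"delta_pos":[-0.5,0,0],"dr":[0,0,0]}
    - {"gripper":0,"delta_pos":[-0.5,0,0],"dr":[0,0,0]}
    - {"gripper":0,"delta_pos":[-0.5,0,0],"dr":[0,0,0]}
    - {"gripper":0,"delta_pos":[-0.5,0,0],"dr":[0,0,0]}

```text
t: 30.65
ee_pos: [597.4, 46.1, 91.6]
orientation: [1.081, 1.285, -1.079]
ft_force: [-0.1, 0.4, -3.0]
width: 15.7
```

```bash
python3 -c "
from h import *
go(476,339,280,-12.4)"
```

```text
t 30.65 pos [597.4  46.1  91.6] jawyaw 9.97 F [-0.1  0.4 -3. ] w 15.7 q [ 0.06  0.57  1.77  0.    0.8  -0.12]
 turn(tool axes, first) [ 0.39  -0.    -0.002]  then shift cm [-18.84 -18.14 -26.  ]  shift before turn [-18.85  -6.84 -30.95]
```

Call:
apply_moves:
  increments:
    - {"gripper":0,"delta_pos":[-1.5,0,0],"dr":[0,0,0]}
    - {"gripper":0,"delta_pos":[-2,0,0],"dr":[0,0,0]}
    - {"gripper":0,"delta_pos":[-2,0,0],"dr":[0,0,0]}
    - {"gripper":0,"delta_pos":[-2,0,0],"dr":[0,0,0]}
    - {"gripper":0,"delta_pos":[-1.5,0,0],"dr":[0,0,0]}

```text
t: 31.07
ee_pos: [597.7, 46.1, 183.2]
orientation: [1.082, 1.284, -1.077]
ft_force: [0.1, 0.2, -3.0]
width: 15.9
```

Call:
apply_moves:
  increments:
    - {"gripper":0,"delta_pos":[0,0,0],"dr":[0.098,0,0]}
    - {"gripper":0,"delta_pos":[0,0,0],"dr":[0.098,0,0]}
    - {"gripper":0,"delta_pos":[0,0,0],"dr":[0.098,0,0]}
    - {"gripper":0,"delta_pos":[0,0,0],"dr":[0.097,0,0]}
    - {"gripper":0,"delta_pos":[0,-0.9,-1.3],"dr":[0,0,0]}

```text
t: 31.48
ee_pos: [592.2, 59.2, 181.8]
orientation: [1.374, 1.092, -1.37]
ft_force: [0.2, 0.9, -2.4]
width: 15.6
```

Call:
apply_moves:
  increments:
    - {"gripper":0,"delta_pos":[0,-1.8,-2.6],"dr":[0,0,0]}
    - {"gripper":0,"delta_pos":[0,-1.8,-2.6],"dr":[0,0,0]}
    - {"gripper":0,"delta_pos":[0,-1.8,-2.6],"dr":[0,0,0]}
    - {"gripper":0,"delta_pos":[0,-1.8,-2.6],"dr":[0,0,0]}
    - {"gripper":0,"delta_pos":[0,-1.8,-2.6],"dr":[0,0,0]}

```text
t: 31.9
ee_pos: [530.6, 208.4, 181.6]
orientation: [1.369, 1.098, -1.365]
ft_force: [1.3, 0.6, -3.6]
width: 15.9
```

Call:
apply_moves:
  increments:
    - {"gripper":0,"delta_pos":[0,-1.8,-2.6],"dr":[0,0,0]}
    - {"gripper":0,"delta_pos":[0,-1.8,-2.6],"dr":[0,0,0]}
    - {"gripper":0,"delta_pos":[0,-1.8,-2.6],"dr":[0,0,0]}
    - {"gripper":0,"delta_pos":[0,-1.8,-2.6],"dr":[0,0,0]}
    - {"gripper":0,"delta_pos":[0,-0.9,-1.3],"dr":[0,0,0]}

```text
t: 32.32
ee_pos: [475.9, 342.0, 181.7]
orientation: [1.369, 1.1, -1.364]
ft_force: [1.3, 0.8, -3.5]
width: 15.8
```

Call:
apply_moves:
  increments:
    - {"gripper":0,"delta_pos":[2.5,0,0],"dr":[0,0,0]}
    - {"gripper":0,"delta_pos":[2.5,0,0],"dr":[0,0,0]}
    - {"gripper":0,"delta_pos":[2.5,0,0],"dr":[0,0,0]}
    - {"gripper":0,"delta_pos":[2.5,0,0],"dr":[0,0,0]}
    - {"gripper":0,"delta_pos":[0,0,0],"dr":[0,0,0]}

```text
t: 32.73
ee_pos: [474.5, 337.4, 77.1]
orientation: [1.362, 1.099, -1.372]
ft_force: [-1.0, -0.8, -3.8]
width: 16.0
```

Call:
apply_moves:
  increments:
    - {"gripper":0,"delta_pos":[0,0,0],"dr":[0,0,0]}
    - {"gripper":0,"delta_pos":[0,0,0],"dr":[0,0,0]}
    - {"gripper":0,"delta_pos":[0,0,0],"dr":[0,0,0]}
    - {"gripper":0,"delta_pos":[0,0,0],"dr":[0,0,0]}
    - {"gripper":0,"delta_pos":[0,0,0],"dr":[0,0,0]}

```text
t: 33.15
ee_pos: [477.5, 339.1, 82.1]
orientation: [1.369, 1.098, -1.365]
ft_force: [-0.5, 0.0, -2.9]
width: 15.8
```

```bash
python3 -c "
from h import *
go(476,339,36,-12.4)"
```

```text
t 33.15 pos [477.5 339.1  82.1] jawyaw -12.44 F [-0.5  0.  -2.9] w 15.8 q [ 0.6   0.57  1.8  -0.    0.77  0.81]
 turn(tool axes, first) [-0.001 -0.002 -0.002]  then shift cm [ 4.61 -0.14  0.04]  shift before turn [ 4.61 -0.15  0.05]
```

Call:
apply_moves:
  increments:
    - {"gripper":0,"delta_pos":[1.5,-0.1,0],"dr":[0,0,0]}
    - {"gripper":0,"delta_pos":[1.4,0,0],"dr":[0,0,0]}
    - {"gripper":0,"delta_pos":[0.6,0,0],"dr":[0,0,0]}
    - {"gripper":0,"delta_pos":[0.3,0,0],"dr":[0,0,0]}
    - {"gripper":0,"delta_pos":[0.2,0,0],"dr":[0,0,0]}

```text
t: 33.57
ee_pos: [475.8, 338.8, 40.7]
orientation: [1.367, 1.099, -1.367]
ft_force: [-0.1, -0.4, -3.2]
width: 15.7
```

Call:
apply_moves:
  increments:
    - {"gripper":0,"delta_pos":[0.2,0,0],"dr":[0,0,0]}
    - {"gripper":0,"delta_pos":[0.2,0,0],"dr":[0,0,0]}
    - {"gripper":0,"delta_pos":[0.1,0,0],"dr":[0,0,0]}
    - {"gripper":0,"delta_pos":[0,0,0],"dr":[0,0,0]}
    - {"gripper":0,"delta_pos":[0,0,0],"dr":[0,0,0]}

```text
t: 33.98
ee_pos: [476.2, 339.1, 36.8]
orientation: [1.368, 1.098, -1.366]
ft_force: [-1.7, -1.4, 6.7]
width: 15.7
```

Call:
apply_moves:
  increments:
    - {"gripper":0,"delta_pos":[0.1,0,0],"dr":[0,0,0]}
    - {"gripper":0,"delta_pos":[0,0,0],"dr":[0,0,0]}
    - {"gripper":0,"delta_pos":[0,0,0],"dr":[0,0,0]}
    - {"gripper":0,"delta_pos":[0,0,0],"dr":[0,0,0]}
    - {"gripper":0,"delta_pos":[0,0,0],"dr":[0,0,0]}

```text
t: 34.4
ee_pos: [476.2, 339.1, 36.7]
orientation: [1.368, 1.098, -1.366]
ft_force: [-5.0, -4.2, 15.4]
width: 15.6
```

Call:
apply_moves:
  increments:
    - {"gripper":0,"delta_pos":[-0.15,0,0],"dr":[0,0,0]}
    - {"gripper":50,"delta_pos":[0,0,0],"dr":[0,0,0]}
    - {"gripper":50,"delta_pos":[0,0,0],"dr":[0,0,0]}
    - {"gripper":50,"delta_pos":[0,0,0],"dr":[0,0,0]}
    - {"gripper":50,"delta_pos":[0,0,0],"dr":[0,0,0]}

```text
t: 34.82
ee_pos: [475.8, 338.9, 36.1]
orientation: [1.367, 1.099, -1.367]
ft_force: [1.0, -0.7, 0.4]
width: 38.6
```

Call:
apply_moves:
  increments:
    - {"gripper":50,"delta_pos":[0,0,0],"dr":[0,0,0]}
    - {"gripper":50,"delta_pos":[-2,0,0],"dr":[0,0,0]}
    - {"gripper":50,"delta_pos":[-3,0,0],"dr":[0,0,0]}
    - {"gripper":50,"delta_pos":[-3.5,0,0],"dr":[0,0,0]}
    - {"gripper":50,"delta_pos":[-3.5,0,0],"dr":[0,0,0]}

```text
t: 35.23
ee_pos: [475.1, 338.4, 156.8]
orientation: [1.366, 1.099, -1.369]
ft_force: [0.5, 1.0, 0.4]
width: 43.9
```

Call:
apply_moves:
  increments:
    - {"gripper":50,"delta_pos":[-3,3,0],"dr":[0,0,0]}
    - {"gripper":50,"delta_pos":[0,0,-3.5],"dr":[0,0,0]}
    - {"gripper":50,"delta_pos":[0,0,-3.5],"dr":[0,0,0]}
    - {"gripper":50,"delta_pos":[0,0,-3.5],"dr":[0,0,0]}
    - {"gripper":50,"delta_pos":[0,0,-3.5],"dr":[0,0,0]}

```text
t: 35.65
ee_pos: [535.1, 470.4, 186.0]
orientation: [1.368, 1.098, -1.367]
ft_force: [1.0, -0.4, -0.5]
width: 43.7
```

Call:
apply_moves:
  increments:
    - {"gripper":50,"delta_pos":[0,0,-3.5],"dr":[0,0,0]}
    - {"gripper":50,"delta_pos":[0,0,-3.0],"dr":[0,0,0]}
    - {"gripper":50,"delta_pos":[0,0,0],"dr":[0,0,0]}
    - {"gripper":50,"delta_pos":[0,0,0],"dr":[0,0,0]}
    - {"gripper":50,"delta_pos":[0,0,0],"dr":[0,0,0]}

```text
t: 36.07
ee_pos: [548.1, 531.8, 184.8]
orientation: [1.365, 1.098, -1.369]
ft_force: [0.6, -0.6, 0.5]
width: 44.3
```

```bash
python3 -c "
from h import *
I=get('top');C=cloud(I)
def pl(P):
  A=np.c_[P[:,:2],np.ones(len(P))];return np.linalg.lstsq(A,P[:,2],rcond=None)[0][:2].round(4)
for n,b,z in(('bottom on mat',(120,170,200,250),(52,68)),('top rim',(310,150,390,240),(116,136))):
  P=C[big(box(C,I,*b,*z))];print(n,len(P),rect(P),np.median(P[:,2]),pl(P))
print(ctrl.get_obs()['ee_pos'],ctrl.get_obs()['ft_force'])
cv2.imwrite('pics/end.png',cv2.resize(I[0],(800,600),interpolation=cv2.INTER_CUBIC)[:,:,::-1])"
```

```text
bottom on mat 344 (array([478.8, 341.3]), array([150.2, 113. ]), -12.24) 59.74989069829691 [-0.0046 -0.0043]
top rim 448 (array([ 573.9, -293.4]), array([150.9, 111.2]), 7.63) 125.07854137721898 [-0.0014  0.0024]
[548.24152119 531.33003773 185.08889509] [ 0.57035505 -0.2575795   0.1223529 ]
```

View pics/end.png

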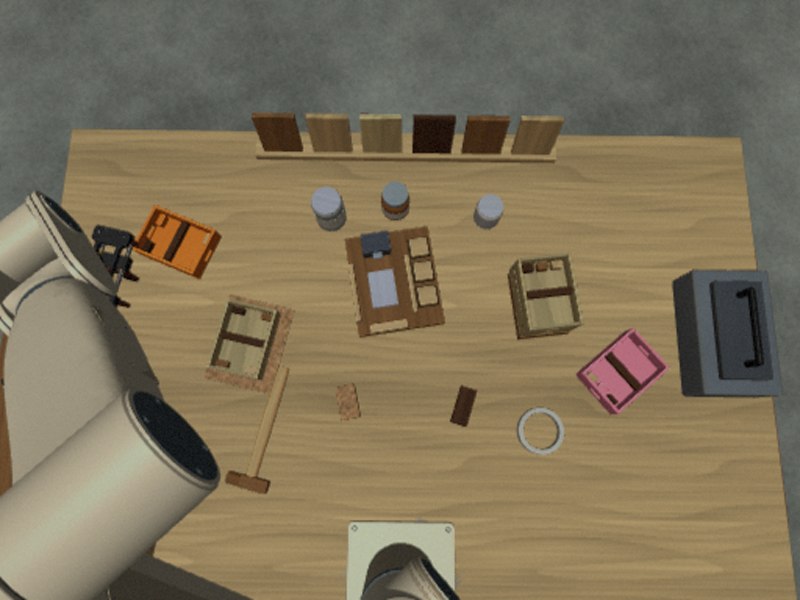

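The final view shows the bottom tray in the middle of the mat at (245,340) and the two trays stacked in the frame at (545,295). The carrier is empty, the bystanders have not moved, and the arm is clear.

```bash
python3 -c "
from h import *
print(ctrl.close_job())"
```

```text
the job is handed in; nothing more can be done
None
```

The job is handed in at about 36 s. The bottom tray is on the cork mat, and the top tray sits on the middle tray in the base frame. I parked the top tray on the mat meanwhile. Pad 1 was the release, and holding it down popped the bottom tray up 14 mm.

What the last checks showed:
- **Bottom tray:** rim at 59.7 mm (60 expected). Its centre is about 3 mm from the mat centre and its axis within 0.4° of the mat's. It is level within about 0.006 rad.
- **Top tray:** rim at 125.1 mm (126 expected), so fully nested. It is level within about 0.003 rad, and its axis is within 0.3° of the frame's.
- **Middle tray:** rim at 77.4 mm (78 expected) when I seated it. The stack's centre measured within about 2 mm of the frame's.
- **Bystanders:** none looks displaced in the final picture. I judged this by eye, not by measurement. The arm was clear of everything at the end.

No check failed. The only disagreement was the side camera reading a median of 86 mm for the raised rim, where the top camera read 90 mm.

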